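Set up the stone-flattening station

ROBOT

A 6-joint arm with a two-finger parallel gripper is mounted at the origin on the work surface. World frame = base frame: x ahead of the robot, y to its left, z up, the work surface at z = 0. Lengths are in mm, angles in rad, forces in N, time in s.
With the tool pointing down it reaches from about 275 to 750 mm from the base axis. Payload 10.2 kg.
Tool frame: the origin (TCP) lies between the finger pads; the fingertips stand 17 mm ahead of it and the grasp point (between the pads) lies 2 mm behind it; y points along the fingers, x is the direction in which the jaws open and shut, and the axes are right-handed (so a half turn about y gives the same grasp; the last joint's range is limited). The gripper opens to 85 mm and grips with 20 to 120 N. Pads are 22 mm wide; open, the fingers measure 114 mm over their backs; the gripper's body (76 mm by 85 mm) begins 54 mm behind the grasp point. The pads swing forward as they close: fully open they stand 13 mm farther back than shut.
Start: joints at [-1.525, 0.313, 1.498, -0, 1.331, -0.223], TCP at [139.413, -506.157, 213.794] pointing down, gripper open.
Joint ranges: [-2.94, 2.94], [-0.97, 2.17], [0.19, 2.56], [-1.23, 4.37], [0.02, 3.11], [-2.88, 2.88]. Speed limits (rad/s): [2.39, 2.39, 3.01, 3.14, 3.14, 3.14].

INTERFACE

Orientations are given as a unit quaternion [w, x, y, z].
In Python, from rig import ctrl gives the robot as it stands.
- The arm moves only by the tool jog_arm, never from a script. Its argument "targets" is a list of rows, each an object with "offset": the shift along the tool's x, y, z in m, a list of three; "yaw": the turn about the tool's y in rad. In form: [{"offset": [dx, dy, dz], "yaw": yaw}, ...]. A call has 1 to 12 rows; each row is the pose to reach, as a shift and turn from the pose measured when the call began, along the tool's axes at that moment; what a row does not reach only later rows make up. A row lasts 1/12 s, in which the tool goes at most 41.7 mm and 7.16 degrees, less where a joint would pass 70% of its speed; a pose out of reach is approached as far as the arm can. A call with a gripper value outside its range is refused whole. "fingers" is the finger opening in m, from 0 to 0.0854, set as the call begins (left out, the last holds). The fingers move at their own pace and stop on an object; "grip_force" is the grip in N (left out, the last holds). Time passes only in rows, so rows that repeat a pose let the fingers close. It gives the time, the measured TCP pose, the force and the opening at its end, in the units of the state.
- ctrl.sense(): the state, without advancing time (a new reading comes with each control period).
- ctrl.capture(name): name is "side" or "top" or "wrist"; returns a dict with "img" (480x640x3 uint8, red, green, blue), "intrinsics" (3x3 intrinsics, pixels), "T" (4x4, takes a point from camera to world coordinates); the wrist camera has in their place "mount" (4x4, takes a point from camera to tool coordinates, whose origin is the TCP and whose axes are the tool frame's). Camera axes: x right, y up, looking along -z (the intrinsics and any distortion apply to the point x, -y, -z); pixel columns grow to the right and rows downward; lengths in mm; the calibration is good to about 2 mm. A picture is of the moment at which its call begins: read the wrist's pose just before it. There is no depth.
- ctrl.finish_job(): hands the job in, once; it reports no verdict.
Trained networks look in the newest picture that a camera, given by its name, has taken for a name from the list of things; names that differ only in an ending like _2 or _b are one class to them, and where a whole thing is asked for, a point or a joint stands for the part that bears it (a point fixed in the world has none). Each returns a list of dicts, best first, with "score" (0 to 1); they miss things now and then, are a little off and sometimes report something else, mostly with a low value. They report only what shows in the picture. A call takes as long as a camera call. They do not tell look-alikes from the thing itself.
- ctrl.boxes_of(camera, target): "box" ([left, top, right, bottom] in pixels, round what is visible of it).
- ctrl.regions_of(camera, target): "region" (480x640 bool, what is visible of it) and "box" ([left, top, right, bottom] in pixels, round what is visible of it).
The state is a dict: "time_s": time; "joints": joint angles; "dq": joint speeds; "tau": joint torques, N m; "eef_pos": TCP position; "ee_rot": TCP orientation; "force": force on the tool from outside, world axes, zero at the start; "wrist_torque": the same for the moment, N m; "grip_width": opening from 0.0 (shut) to 1.0 (fully open).
Only numpy, scipy, OpenCV 4.12 (cv2) and the standard library are available. Lean on these libraries where they do the work, as an engineer would, in place of code of your own. Each camera call takes 0.05 s, during which the arm holds its last target.

TASK

Set the sharpening bench up for flattening the waterstones: fit onto the black stand, fully home, the lapping plate whose two holes match the stand's pins, and lay the three sound stones flat in the blue drip tray, each in its own bay: the grey-green coarse stone in the bay at the spout end so that its grit drains away from the others, the brick-red medium one in the middle, the cream fine one at the closed end. Set the stones down gently, since they chip when dropped. Leave the broken red stone, the white ceramic hone on its wooden block and the folded pocket knife where they lie, with the plate that does not fit lying flat on the bench.

Things in the scene. Friction and masses are not known exactly. Their poses are not given: they have to be found in the camera images.
- coarse: The coarse stone: grey-green sound whetstone, rectangular block 120 x 45 x 25 mm (x long, y wide, z high), one colour, about 0.3 kg, loose on the bench. Origin: centre of its underside; z up. Either way round is the same. Hold it by its upper part, fingertips about 10 mm above its underside, to clear the tray's ribs and rim.
- medium: The medium stone: brick-red sound whetstone, rectangular block 120 x 45 x 25 mm (x long, y wide, z high), one colour, about 0.3 kg, loose on the bench. Origin: centre of its underside; z up. Either way round is the same. Hold it by its upper part, fingertips about 10 mm above its underside, to clear the tray's ribs and rim.
- fine: The fine stone: cream-coloured sound whetstone, rectangular block 120 x 45 x 25 mm (x long, y wide, z high), one colour, about 0.3 kg, loose on the bench. Origin: centre of its underside; z up. Either way round is the same. Hold it by its upper part, fingertips about 10 mm above its underside, to clear the tray's ribs and rim.
- broken: The broken stone, a look-alike of the medium one: brick-red, 120 x 45 x 25 mm, but with one corner broken out (a gap about 40 x 25 mm at its +x, +y corner). Loose. Not to be moved. Origin: centre of the underside of the former whole block.
- hone: The ceramic hone, a look-alike of the fine stone: a white ceramic bar 98 x 28 mm on a dark wooden block 120 x 45 mm, 25 mm high in all, so a dark wooden border shows all round. Loose. Not to be moved. Origin: centre of its underside, x along its length.
- pocket_knife: A folded pocket knife with reddish-brown scales and brass ends, 100 x 20 x 14 mm, loose. Not to be moved. Origin: centre of its underside, x along its length.
- plate_wide: The lapping plate with its holes far apart: aluminium lapping plate 120 x 50 x 10 mm with two dark grey grit strips on top, about 0.3 kg, loose, face up. Two 10 mm through holes on its long centreline at x = -42 and +42 mm (84 mm apart). Origin: centre of its underside; x along its length, z up. Half a turn makes no difference.
- plate_close: The lapping plate with its holes closer together, otherwise alike: aluminium lapping plate 120 x 50 x 10 mm with two dark grey grit strips on top, about 0.3 kg, loose, face up. Two 10 mm through holes on its long centreline at x = -28 and +28 mm (56 mm apart). Origin: centre of its underside; x along its length, z up. Half a turn makes no difference.
- tray: Blue drip tray, fixed, 246 (x) x 148 (y) mm, spout at its +x end. Origin: centre of underside, z up. Floor top at z = 4 mm, rim top at 12. Two paler cross ribs (x = -42, +42; 14 wide, top at z = 9) part it into bays 70 (x) x 140 (y) mm centred at x = +84 (spout end), 0, -84 (closed end), y = 0. Stones lie with their length along the tray's y, 39 mm apart when centred.
- stand: Black cast stand, fixed: foot 190 x 90 x 28 mm, step 150 x 60 up to z = 38, raised seat 136 (x) x 48 (y) mm, its flat top at z = 52. Two upright steel pins at x = -42 and +42 mm, y = 0: diameter 8, 8 mm tall, the upper 5 mm tapering to 3 mm. The seated plate lies along the stand's x, underside on the seat, pins hidden 2 mm below its face. Origin: centre of underside, z up.
Things that resemble listed ones, but are neither listed nor needed, are in the scene too. There is more than one size of the stand; the one meant has the size given above. Leave any yellow look-alike of the medium alone.

How it is judged:
By the outcome, as a careful person would: the job done as asked, in the order asked, and still so for the second after the job is handed in, with the robot touching nothing.
It also fails if it takes over 102 s, if anything falls off the work surface, if the arm or the gripper's body presses on something with over 40 N, if the wrist force passes 120 N, or if a joint passes its speed limit or range.

## Working session

There is one attempt and no reset: what is moved stays moved. The work goes in short steps, Python scripts to look and compute and a tool call to move; the robot and the scene stay as the last step left them, time stands still between calls to the robot, and variables do not carry over. Pictures are saved under pics/ and viewed, and the job is handed in when it is done.

Besides the shell and the picture viewer there is one more tool, called after "Request:" in YAML: its name, and indented under it one key for each argument. jog_arm: Moves the arm, as the interface text tells. Its arguments: {"type":"object","properties":{"targets":{"type":"array"},"fingers":{"type":"number"},"grip_force":{"type":"number"}},"required":["targets"]}

```bash
ls; mkdir -p pics; python3 - <<'E'
from rig import ctrl
import cv2
s=ctrl.sense(); print(s)
for n in ["side","top","wrist"]:
    c=ctrl.capture(n); cv2.imwrite(f"pics/{n}0.png",c["img"][:,:,::-1]); print(n,c["intrinsics"],c.get("T",c.get("mount")),c.keys())
E
```

```text
pics
{'time_s': 0.0, 'joints': array([-1.52542591e+00,  3.13424224e-01,  1.49843954e+00,  1.96571391e-05,
        1.33100999e+00, -2.23409745e-01]), 'dq': array([-0.00063867,  0.000602  ,  0.00078241, -0.00015936, -0.00056214,
        0.00121498]), 'tau': array([-1.41856137e-03, -4.12275088e+01, -2.59738863e+01, -2.96485896e-04,
        4.24996106e-03,  1.26811577e-05]), 'eef_pos': array([ 139.39206814, -505.86460767,  213.24735891]), 'ee_rot': array([ 0.56283527, -0.56213165,  0.42878524, -0.42821453]), 'force': array([ 0.08359084, -0.64768179,  0.91263832]), 'wrist_torque': array([-0.00123042, -0.00551168, -0.01499098]), 'grip_width': 0.9991305825957733}
side [[479.987008     0.         325.70636209]
 [  0.         479.987008   244.72822135]
 [  0.           0.           1.        ]] [[-9.88283440e-01  9.30968316e-02 -1.20949669e-01  3.12301282e+02]
 [-1.51615855e-01 -5.07613441e-01  8.48139863e-01  1.09000011e+03]
 [ 1.75634563e-02  8.56540469e-01  5.15780913e-01  7.18961382e+02]
 [ 0.00000000e+00  0.00000000e+00  0.00000000e+00  1.00000000e+00]] dict_keys(['img', 'intrinsics', 'T
[... 185 characters left out ...]
 3.45454242e+02]
 [-9.99689632e-01 -2.46071987e-02  3.88904942e-03  2.32474157e-01]
 [ 1.79904486e-03  8.43932921e-02  9.96430899e-01  1.62485968e+03]
 [ 0.00000000e+00  0.00000000e+00  0.00000000e+00  1.00000000e+00]] dict_keys(['img', 'intrinsics', 'T'])
wrist [[357.23301482   0.         317.01130872]
 [  0.         357.23301482 242.01719102]
 [  0.           0.           1.        ]] [[ 9.99999879e-01  4.90806481e-04  2.84773419e-05  7.60442980e-01]
 [-1.18445375e-04  2.96736238e-01 -9.54959471e-01 -1.58847410e+02]
 [-4.77150556e-04  9.54959352e-01  2.96736260e-01  7.56879090e+01]
 [ 0.00000000e+00  0.00000000e+00  0.00000000e+00  1.00000000e+00]] dict_keys(['img', 'intrinsics', 'mount'])
```

View pics/top0.png

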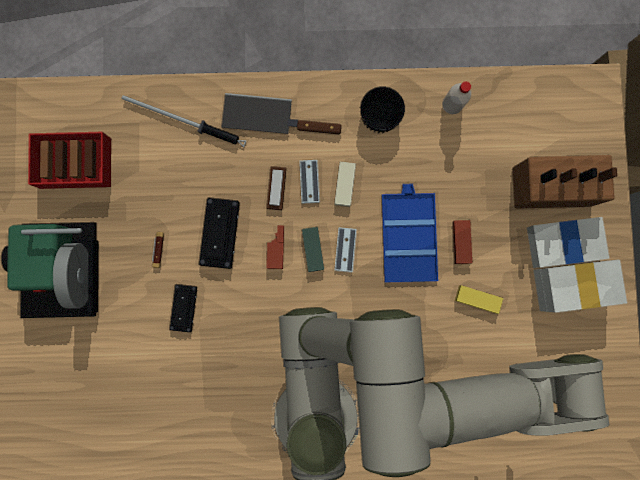

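View pics/side0.png

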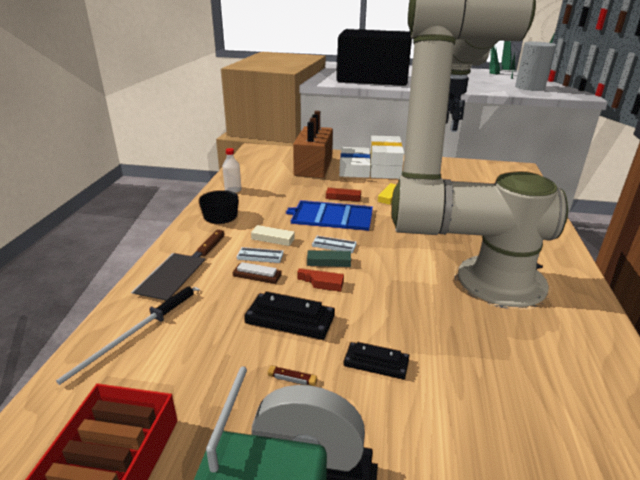

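View pics/wrist0.png

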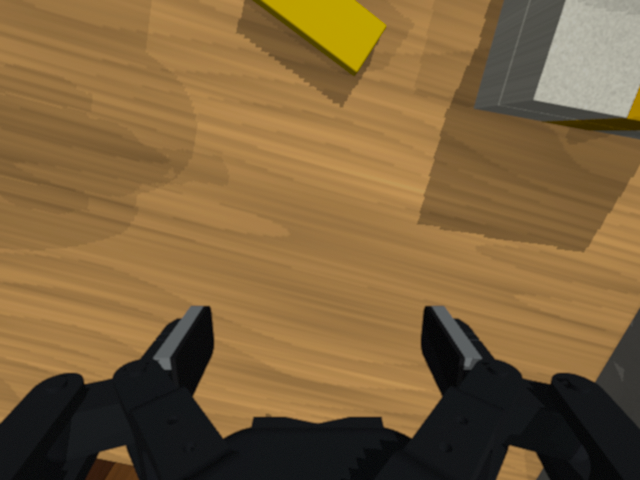

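```bash
cat > h.py <<'E'
import numpy as np, cv2
from rig import ctrl
from scipy.spatial.transform import Rotation as Ro
from scipy.optimize import least_squares
np.set_printoptions(precision=2,suppress=True)
def pose():
    s=ctrl.sense(); q=s["ee_rot"]; R=Ro.from_quat([q[1],q[2],q[3],q[0]]).as_matrix()
    T=np.eye(4);T[:3,:3]=R;T[:3,3]=s["eef_pos"];return T,s
def cap(n):
    T,s=pose()
    c=ctrl.capture(n)
    W=T@c["mount"] if n=="wrist" else c["T"]
    return c["img"],c["intrinsics"],W
def proj(P,K,W):
    P=np.atleast_2d(P).astype(float); C=(P-W[:3,3])@W[:3,:3]
    return np.c_[K[0,2]+K[0,0]*C[:,0]/-C[:,2],K[1,2]-K[1,1]*C[:,1]/-C[:,2]]
def back(uv,z,K,W):
    uv=np.atleast_2d(uv).astype(float)
    d=np.c_[(uv[:,0]-K[0,2])/K[0,0],-(uv[:,1]-K[1,2])/K[1,1],-np.ones(len(uv))]@W[:3,:3].T
    o=W[:3,3]; return o+d*((z-o[2])/d[:,2])[:,None]
def corners(p,l,w,h):
    x,y,a=p; c,s=np.cos(a),np.sin(a)
    q=np.array([[sx*l/2,sy*w/2] for sx,sy in((1,1),(-1,1),(-1,-1),(1,-1))])
    q=q@np.array([[c,s],[-s,c]])+[x,y]
    return np.r_[np.c_[q,0*q[:,0]],np.c_[q,0*q[:,0]+h]]
def fitbox(region,p0,l,w,h,K,W,z0=0):
    """match silhouette of box: mask of hull vs region, via smooth-distance of contour"""
    m=region.astype(np.uint8)
    cs,_=cv2.findContours(m,cv2.RETR_EXTERNAL,cv2.CHAIN_APPROX_NONE)
    pts=max(cs,key=cv2.contourArea)[:,0,:].astype(float)
    def res(p):
        C=corners(p,l,w,h);C[:,2]+=z0
        hull=cv2.convexHull(proj(C,K,W).astype(np.float32))
        ctr=hull[:,0,:].mean(0)
        return [cv2.pointPolygonTest(hull,(float(a),float(b)),True)-0.5 for a,b in pts]
    r=least_squares(res,p0,x_scale=[5,5,.05],diff_step=1e-4,loss="soft_l1")
    return r.x,np.sqrt(np.mean(np.square(res(r.x))))
def crop(img,x0,y0,x1,y1,name,f=4):
    c=cv2.resize(img[y0:y1,x0:x1,::-1],None,fx=f,fy=f,interpolation=cv2.INTER_CUBIC);cv2.imwrite("pics/"+name,c)
E
python3 - <<'E'
from h import *
T,s=pose();print(T)
img,K,W=cap("top")
crop(img,140,140,500,360,"topcrop.png",2.2)
H=dict(coarse=25,medium=25,fine=25,broken=25,hone=25,plate_wide=10,plate_close=10,pocket_knife=14,tray=12,stand=52)
for n,h in H.items():
    for d in ctrl.regions_of("top",n):
        m=d["region"].astype(np.uint8);ys,xs=np.nonzero(m)
        r=cv2.minAreaRect(np.c_[xs,ys].astype(np.float32))
        b=back(cv2.boxPoints(r),h,K,W); e1=b[1]-b[0];e2=b[2]-b[1]
        L=max(e1,e2,key=np.linalg.norm)
        print(n,round(d["score"],2),np.array(d["box"]).round(),"ctr",b.mean(0)[:2],"size",np.linalg.norm(e1).round(),np.linalg.norm(e2).round(),"ang",np.degrees(np.arctan2(L[1],L[0]))%180)
E
```

```text
[[   0.27   -0.      0.96  139.41]
 [  -0.96    0.      0.27 -505.95]
 [  -0.     -1.      0.    213.37]
 [   0.      0.      0.      1.  ]]
coarse 0.63 [299. 231. 327. 271.] ctr [459.4  -4. ] size 46.0 123.0 ang 6.919241820334605
medium 0.84 [450. 283. 501. 313.] ctr [ 310.79 -451.07] size 50.0 126.0 ang 70.07242620150092
medium 0.56 [450. 218. 472. 266.] ctr [ 469.96 -415.94] size 51.0 122.0 ang 179.1681684595441
fine 0.83 [335. 159. 355. 204.] ctr [638.48 -97.89] size 124.0 46.0 ang 171.75390367591308
fine 0.45 [449. 219. 475. 264.] ctr [ 468.85 -417.3 ] size 53.0 121.0 ang 0.11297650531915338
broken 0.71 [338. 155. 353. 205.] ctr [637.06 -98.88] size 126.0 49.0 ang 171.94299988564615
broken 0.66 [265. 222. 281. 270.] ctr [467.86  98.74] size 120.0 46.0 ang 175.78779787840443
hone 0.85 [270. 166. 287. 212.] ctr [631.13  92.48] size 124.0 50.0 ang 172.68401501626772
plate_wide 0.77 [300. 161. 321. 203.] ctr [652.04   1.01] size 50.0 118.0 ang 1.512088696707167
plate_close 0.8 [336. 229. 354. 271.] ctr [456.93 -94.29] size 121.0 51.0 ang 172.960645018489
pocket_knife 0.82 [152. 234. 162. 269.] ctr [467.11 426.68] size 96.0 26.0 ang 173.57392349197968
pocket_knife 0.39 [267. 166. 289. 213.] ctr [632.02  94.22] size 124.0 48.0 ang 175.184251021283
tray 0.9 [383. 185. 439. 283.] ctr [ 499.22 -274.  ] size 151.0 272.0 ang 179.36524625014013
stand 0.88 [200. 202. 238. 271.] ctr [507.64 249.25] size 188.0 93.0 ang 173.6672097212294
stand 0.73 [170. 282. 194. 330.] ctr [307.16 347.49] size 125.0 63.0 ang 171.83699518026538
```

View pics/topcrop.png

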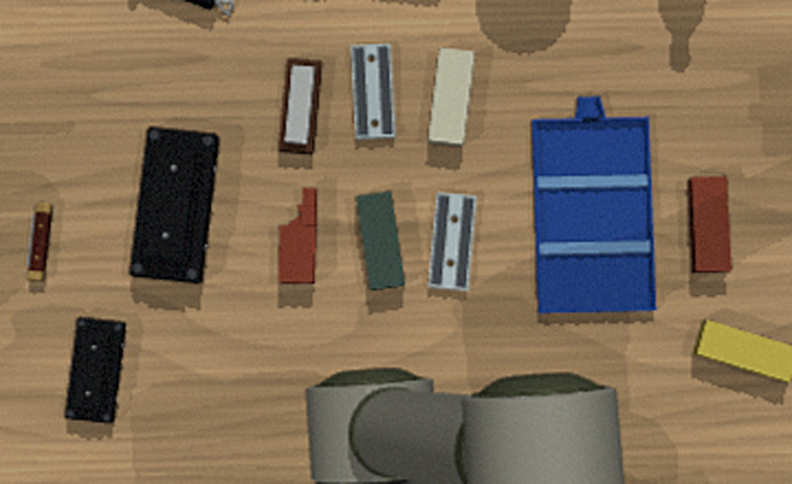

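```bash
cat >> h.py <<'E'
def go(xyz,ang):
    """offset & yaw to reach world xyz, tool-x world angle ang (deg)"""
    T,s=pose(); d=T[:3,:3].T@(np.array(xyz,float)-T[:3,3])/1000
    a=np.degrees(np.arctan2(T[1,0],T[0,0])); y=-np.radians((ang-a+180)%360-180)
    print("now",T[:3,3],"ang",round(a,2),"t",s["time_s"].__round__(2),"F",s["force"],"g",round(s["grip_width"],3),"j",s["joints"])
    print("->",xyz,ang,"offset",np.round(d,4),"yaw",round(y,4),"dist",np.linalg.norm(d).round(3),"rows",max(np.linalg.norm(d)/.0417,abs(y)/.125).round(1))
E
python3 -c "
from h import *
go((560,0,300),-89)"
```

```text
now [ 139.41 -506.16  213.8 ] ang -74.6 t 0.7 F [ 0.44 -0.24  0.17] g 1.002 j [-1.53  0.31  1.5   0.    1.33 -0.22]
-> (560, 0, 300) -89 offset [-0.38 -0.09  0.54] yaw 0.2513 dist 0.664 rows 15.9
```

Request:
jog_arm:
  targets:
    - {"offset":[-0.376,-0.086,0.54],"yaw":0.25}
    - {"offset":[-0.376,-0.086,0.54],"yaw":0.25}
    - {"offset":[-0.376,-0.086,0.54],"yaw":0.25}
    - {"offset":[-0.376,-0.086,0.54],"yaw":0.25}
    - {"offset":[-0.376,-0.086,0.54],"yaw":0.25}
    - {"offset":[-0.376,-0.086,0.54],"yaw":0.25}
    - {"offset":[-0.376,-0.086,0.54],"yaw":0.25}
    - {"offset":[-0.376,-0.086,0.54],"yaw":0.25}
    - {"offset":[-0.376,-0.086,0.54],"yaw":0.25}
    - {"offset":[-0.376,-0.086,0.54],"yaw":0.25}
    - {"offset":[-0.376,-0.086,0.54],"yaw":0.25}
    - {"offset":[-0.376,-0.086,0.54],"yaw":0.25}
  grip_force: 60

```text
time_s: 1.7
eef_pos: [456.6, -123.9, 279.0]
ee_rot: [0.505, -0.505, 0.495, -0.495]
force: [0.8, -1.1, -0.0]
grip_width: 0.999
```

```bash
sed -i 's|np.round(d,4)|[round(float(v),4) for v in d]|' h.py; python3 -c "
from h import *
go((560,0,300),-89)"
```

```text
now [ 456.64 -123.92  278.97] ang -88.92 t 1.7 F [ 0.77 -1.1  -0.02] g 0.999 j [-0.51  0.16  1.53 -0.    1.46  1.04]
-> (560, 0, 300) -89 offset [-0.1219, -0.021, 0.1057] yaw 0.0014 dist 0.163 rows 3.9
```

Request:
jog_arm:
  targets:
    - {"offset":[-0.122,-0.021,0.106],"yaw":0}
    - {"offset":[-0.122,-0.021,0.106],"yaw":0}
    - {"offset":[-0.122,-0.021,0.106],"yaw":0}
    - {"offset":[-0.122,-0.021,0.106],"yaw":0}
    - {"offset":[-0.122,-0.021,0.106],"yaw":0}
    - {"offset":[-0.122,-0.021,0.106],"yaw":0}

```text
time_s: 2.2
eef_pos: [560.9, 1.5, 299.4]
ee_rot: [-0.505, 0.506, -0.494, 0.495]
force: [-0.1, -0.8, -0.9]
grip_width: 1.003
```

```bash
python3 - <<'E'
from h import *
img,K,W=cap("wrist"); cv2.imwrite("pics/w1.png",img[:,:,::-1])
P={"coarse":(459,-4,.12,120,45,25),"fine":(638,-98,-.14,120,45,25),"broken":(468,99,-.07,120,45,25),"hone":(631,92,-.13,120,45,25),"plate_wide":(652,1,.03,120,50,10),"plate_close":(457,-94,-.12,120,50,10),"stand":(507,249,-.11,190,90,28)}
for n,v in P.items():
    for d in ctrl.regions_of("wrist",n):
        ys,xs=np.nonzero(d["region"]); c=back((xs.mean(),ys.mean()),v[5],K,W)[0,:2]
        p,r=fitbox(d["region"],[c[0],c[1],v[2]],v[3],v[4],v[5],K,W)
        print(n,round(d["score"],2),np.array(d["box"]).round(),p[:2],np.degrees(p[2]),"rms",r)
E
```

```text
coarse 0.65 [302. 223. 342. 316.] [459.43  -5.35] 7.155682964061708 rms 0.5276814953492911
fine 0.76 [373.  69. 439. 183.] [639.25 -98.96] -8.737901115384918 rms 0.45881433367881425
broken 0.87 [222. 222. 262. 308.] [468.12  98.33] -3.1386984117559216 rms 5.478384361455306
hone 0.75 [221.  77. 267. 183.] [632.85  91.65] -6.822159856857882 rms 1.5195075023268063
plate_wide 0.65 [297.  63. 343. 173.] [650.82  -0.22] 1.7038197081286468 rms 0.579034258756935
stand 0.97 [ 72. 150. 158. 305.] [510.85 252.6 ] -7.759435379365409 rms 1.516563868195451
stand 0.56 [ 48. 318.  94. 384.] [325.15 276.25] -92.26855356025615 rms 11.265212521770335
```

View pics/w1.png

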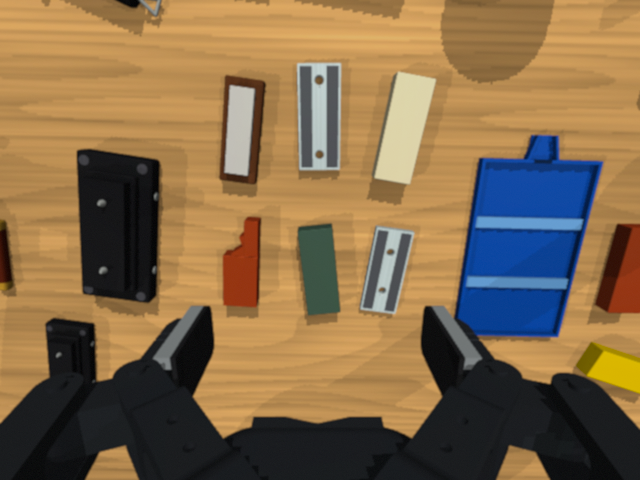

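```bash
python3 - <<'E'
from h import *
img,K,W=cap("wrist")
crop(img,290,55,350,180,"plate.png",4);crop(img,70,140,170,310,"stand.png",4);crop(img,355,220,420,320,"plate2.png",4)
g=cv2.imread("pics/plate.png"); s=cv2.imread("pics/stand.png");p2=cv2.imread("pics/plate2.png")
o=np.zeros((680,1000,3),np.uint8);o[:500,:240]=g;o[:,240:640]=s;o[:400,640:900]=p2
cv2.imwrite("pics/cr1.png",cv2.resize(o,(800,544)))
for a,b,z in(((319,79),(319,155),10),((390,252),(382,290),10),((101,203),(102.5,270),60)):
    p=back([a,b],z,K,W);print(p[:,:2],np.linalg.norm(p[0]-p[1]))
E
```

```text
[[693.49  -1.46]
 [608.2   -3.07]] 85.30676241465775
[[484.47 -99.7 ]
 [429.24 -93.  ]] 55.641758838569864
[[554.2  242.79]
 [472.69 254.13]] 82.28944778454444
```

View pics/cr1.png

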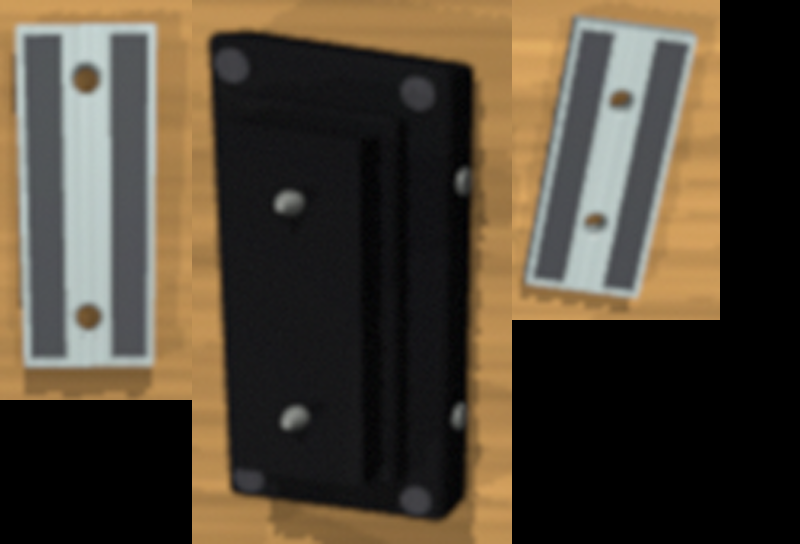

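```bash
python3 -c "
from h import *
go((651,-1,110),-88.6)"
```

```text
now [560.11  -0.41 300.17] ang -88.97 t 2.65 F [ 0.75 -0.47 -0.4 ] g 1.002 j [-0.21  0.35  1.23 -0.    1.57  1.34]
-> (651, -1, 110) -88.6 offset [0.0021, 0.1902, 0.0907] yaw -0.0065 dist 0.211 rows 5.1
```

Request:
jog_arm:
  targets:
    - {"offset":[0.002,0.19,0.091],"yaw":-0.0065}
    - {"offset":[0.002,0.19,0.091],"yaw":-0.0065}
    - {"offset":[0.002,0.19,0.091],"yaw":-0.0065}
    - {"offset":[0.002,0.19,0.091],"yaw":-0.0065}
    - {"offset":[0.002,0.19,0.091],"yaw":-0.0065}
    - {"offset":[0.002,0.19,0.091],"yaw":-0.0065}
    - {"offset":[0.002,0.19,0.091],"yaw":-0.0065}
  fingers: 0.07

```text
time_s: 3.23
eef_pos: [650.5, -1.0, 108.0]
ee_rot: [-0.505, 0.507, -0.495, 0.493]
force: [-0.2, -0.1, 1.7]
grip_width: 0.817
```

```bash
python3 - <<'E'
from h import *
img,K,W=cap("wrist"); cv2.imwrite("pics/w2.png",img[:,:,::-1])
for n in ("plate_wide",):
    for d in ctrl.regions_of("wrist",n):
        p,r=fitbox(d["region"],[651,-1,.03],120,50,10,K,W)
        print(n,round(d["score"],2),np.array(d["box"]).round(),p[:2],np.degrees(p[2]),"rms",r)
go((651,-1,30),-88.6)
E
```

```text
plate_wide 0.6 [275. 151. 351. 310.] [651.16  -0.  ] 1.6805359491381793 rms 0.42220721519603743
plate_wide 0.47 [217. 374. 230. 410.] [506.28 101.8 ] -0.009139025889638244 rms 3.2053012475252305
now [651.79  -1.13 112.58] ang -88.6 t 3.33 F [ 0.38 -0.29  0.19] g 0.817 j [-0.18  0.67  1.21 -0.    1.26  1.37]
-> (651, -1, 30) -88.6 offset [-0.0002, 0.0826, -0.0011] yaw -0.0001 dist 0.083 rows 2.0
```

View pics/w2.png

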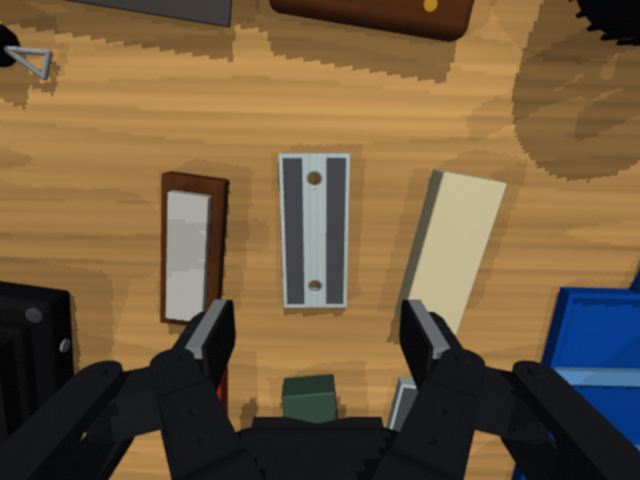

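Request:
jog_arm:
  targets:
    - {"offset":[-0.001,0.04,-0.001],"yaw":-0.005}
    - {"offset":[-0.001,0.07,-0.001],"yaw":-0.005}
    - {"offset":[-0.001,0.08,-0.001],"yaw":-0.005}
    - {"offset":[-0.001,0.085,-0.001],"yaw":-0.005}
    - {"offset":[-0.001,0.088,-0.001],"yaw":-0.005}
    - {"offset":[-0.001,0.088,-0.001],"yaw":-0.005}
  fingers: 0.059

```text
time_s: 3.83
eef_pos: [652.1, -0.5, 26.6]
ee_rot: [0.509, -0.506, 0.49, -0.495]
force: [0.5, -0.2, 0.4]
grip_width: 0.69
```

```bash
python3 - <<'E'
from h import *
img,K,W=cap("wrist"); cv2.imwrite("pics/w3.png",img[:,:,::-1])
go((651,-0.5,22),-88.4)
E
```

```text
now [652.15  -0.45  26.77] ang -88.32 t 3.88 F [-0.24 -0.43  0.11] g 0.69 j [-0.18  0.77  1.28 -0.    1.09  1.36]
-> (651, -0.5, 22) -88.4 offset [0.0, 0.0048, -0.0012] yaw 0.0014 dist 0.005 rows 0.1
```

View pics/w3.png

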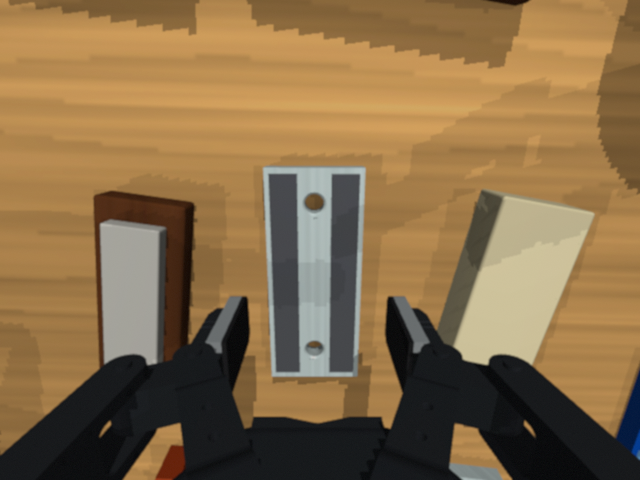

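```bash
python3 - <<'E'
from h import *
img,K,W=cap("wrist"); crop(img,170,270,270,400,"f.png",5)
T,s=pose()
for yt in(-24,-10,0,8,17):
    for z in(-11,11):
        print(yt,z,proj((T@np.array([[-29.5,yt,z,1]]).T)[:3].T,K,W))
E
```

```text
-24 -11 [[247.09 341.23]]
-24 11 [[243.98 294.93]]
-10 -11 [[252.65 324.51]]
-10 11 [[250.02 281.37]]
0 -11 [[256.11 314.1 ]]
0 11 [[253.76 272.98]]
8 -11 [[258.62 306.55]]
8 11 [[256.46 266.91]]
17 -11 [[261.2  298.77]]
17 11 [[259.24 260.68]]
```

View pics/f.png

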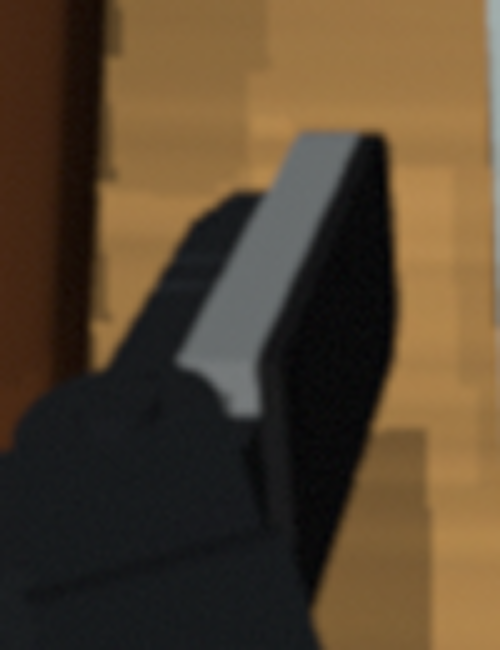

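```bash
python3 - <<'E'
from h import *
img,K,W=cap("side")
T,s=pose()
for yt in(-20,0,17):
  p=proj((T@np.array([[-29.5,yt,0,1],[29.5,yt,0,1]]).T)[:3].T,K,W);print(yt,p)
u,v=p.mean(0).astype(int)
crop(img,u-60,v-60,u+60,v+50,"s.png",6)
print(u-60,v-60)
E
```

```text
-20 [[256.49 247.  ]
 [261.68 236.08]]
0 [[256.87 253.3 ]
 [262.01 242.24]]
17 [[257.18 258.58]
 [262.28 247.39]]
199 192
```

View pics/s.png

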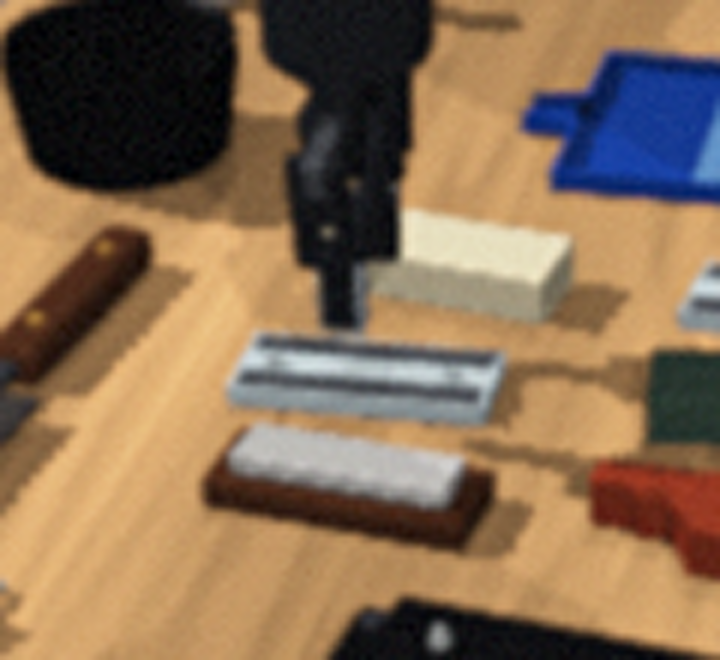

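Request:
jog_arm:
  targets:
    - {"offset":[0,0.006,-0.001],"yaw":0}
    - {"offset":[0,0.012,-0.001],"yaw":0}
    - {"offset":[0,0.016,-0.001],"yaw":0}
    - {"offset":[0,0.018,-0.001],"yaw":0}
    - {"offset":[0,0.018,-0.001],"yaw":0}

```text
time_s: 4.4
eef_pos: [650.7, -0.4, 7.5]
ee_rot: [0.508, -0.506, 0.491, -0.494]
force: [-0.4, -0.1, -0.0]
grip_width: 0.693
```

```bash
python3 - <<'E'
from h import *
img,K,W=cap("wrist"); crop(img,170,130,470,400,"w4.png",2.6)
img,K,W=cap("side");crop(img,199,192,319,302,"s2.png",6)
go((651,-0.5,22),-88.4)
a=cv2.imread("pics/w4.png");b=cv2.imread("pics/s2.png");h=600
cv2.imwrite("pics/ws4.png",cv2.resize(np.hstack([cv2.resize(a,(700,h)),cv2.resize(b,(650,h))]),(800,356)))
E
```

```text
now [651.1   -0.43   8.27] ang -88.32 t 4.5 F [-0.23  0.12  0.21] g 0.69 j [-0.18  0.79  1.29 -0.    1.05  1.36]
-> (651, -0.5, 22) -88.4 offset [0.0001, -0.0137, -0.0] yaw 0.0015 dist 0.014 rows 0.3
```

View pics/ws4.png

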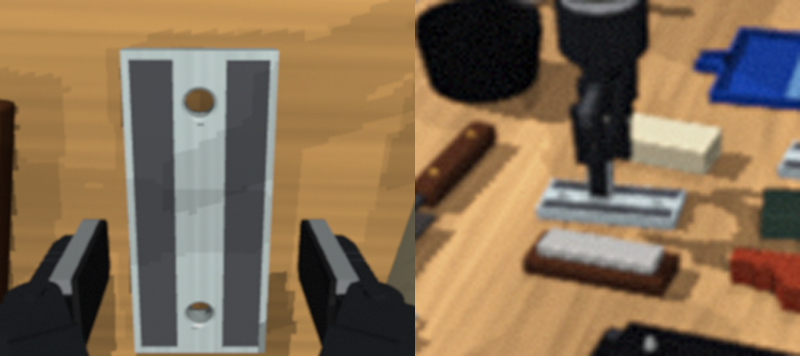

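Request:
jog_arm:
  targets:
    - {"offset":[0,0.008,0],"yaw":0}
    - {"offset":[0,0.014,0],"yaw":0}
    - {"offset":[0,0.018,0],"yaw":0}
    - {"offset":[0,0.02,0],"yaw":0}
    - {"offset":[0,0.02,0],"yaw":0}

```text
time_s: 4.92
eef_pos: [650.9, -0.5, -12.5]
ee_rot: [0.508, -0.506, 0.491, -0.494]
force: [-0.4, 0.0, 0.6]
grip_width: 0.695
```

```bash
python3 - <<'E'
from h import *
img,K,W=cap("wrist"); cv2.imwrite("pics/w5.png",img[:,:,::-1])
go((651,-0.5,-20),-88.4)
E
```

```text
now [651.12  -0.47 -12.03] ang -88.32 t 4.97 F [ 0.37 -0.22 -0.04] g 0.694 j [-0.18  0.82  1.3  -0.    1.02  1.36]
-> (651, -0.5, -20) -88.4 offset [0.0, 0.008, -0.0002] yaw 0.0015 dist 0.008 rows 0.2
```

View pics/w5.png

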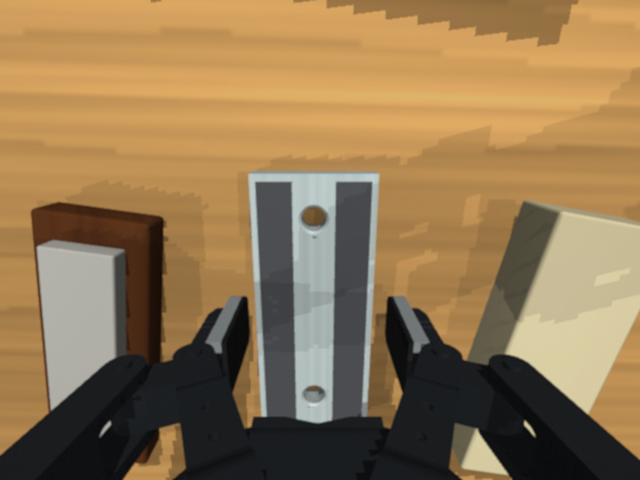

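Request:
jog_arm:
  targets:
    - {"offset":[-0.001,0.002,0],"yaw":0}
    - {"offset":[-0.001,0.004,0],"yaw":0}
    - {"offset":[-0.001,0.005,0],"yaw":0}
    - {"offset":[-0.001,0.006,0],"yaw":0}
    - {"offset":[-0.001,0.006,0],"yaw":0}

```text
time_s: 5.38
eef_pos: [651.0, 0.5, -18.2]
ee_rot: [0.508, -0.506, 0.491, -0.494]
force: [-0.3, -0.1, 0.0]
grip_width: 0.69
```

```bash
python3 - <<'E'
from h import *
img,K,W=cap("wrist"); crop(img,180,230,450,440,"w6.png",2.8)
img,K,W=cap("side");crop(img,219,202,299,282,"s6.png",7)
go((651,-0.5,-20),-88.4)
E
```

```text
now [651.14   0.51 -18.01] ang -88.31 t 5.48 F [0.22 0.84 0.53] g 0.692 j [-0.18  0.83  1.3  -0.    1.01  1.36]
-> (651, -0.5, -20) -88.4 offset [0.001, 0.002, -0.0002] yaw 0.0015 dist 0.002 rows 0.1
```

View pics/w6.png

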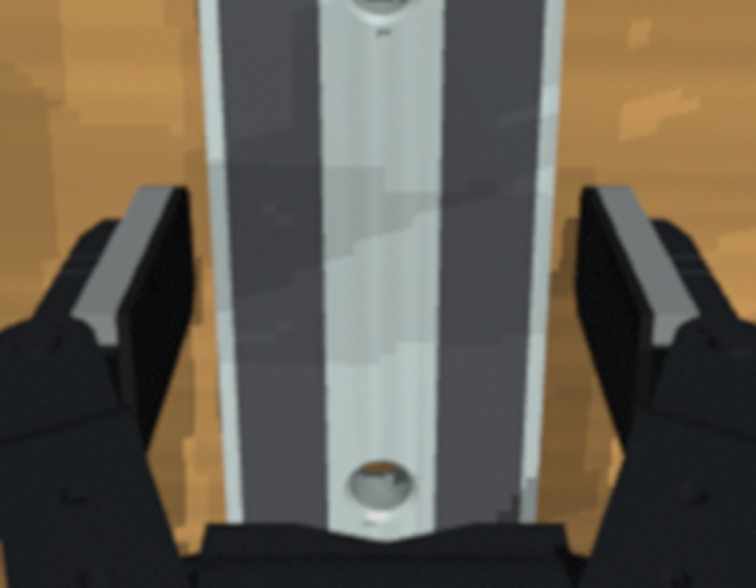

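View pics/s6.png

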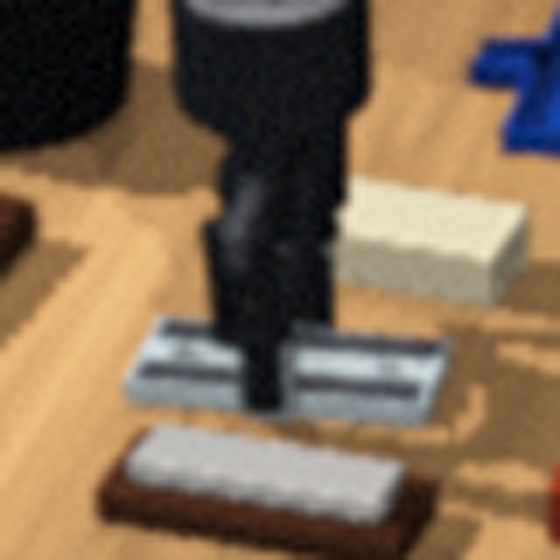

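```bash
python3 - <<'E'
from h import *
c=ctrl.capture("side")
for z in(0,3,6,10):print(z,proj([651,30,z],c["intrinsics"],c["T"]))
E
```

```text
0 [[257.36 261.65]]
3 [[257.3  260.73]]
6 [[257.24 259.81]]
10 [[257.16 258.57]]
```

Request:
jog_arm:
  targets:
    - {"offset":[0,0.001,0],"yaw":0}
    - {"offset":[0,0.0015,0],"yaw":0}
    - {"offset":[0,0.002,0],"yaw":0}

```text
time_s: 5.78
eef_pos: [651.2, 0.5, -20.0]
ee_rot: [0.508, -0.506, 0.491, -0.495]
force: [-0.2, 0.0, 0.2]
grip_width: 0.691
```

Request:
jog_arm:
  targets:
    - {"offset":[0,0,0],"yaw":0}
    - {"offset":[0,0,0],"yaw":0}
    - {"offset":[0,0,0],"yaw":0}
    - {"offset":[0,0,0],"yaw":0}
    - {"offset":[0,0,0],"yaw":0}
  fingers: 0.03
  grip_force: 70

```text
time_s: 6.2
eef_pos: [651.4, 0.5, -19.6]
ee_rot: [0.509, -0.506, 0.49, -0.495]
force: [-1.5, -0.0, 5.1]
grip_width: 0.565
```

```bash
python3 - <<'E'
from h import *
img,K,W=cap("wrist"); crop(img,180,150,450,440,"w7.png",2)
go((651,0.5,150),-88.4)
E
```

```text
now [651.44   0.45 -19.56] ang -88.32 t 6.25 F [-1.05 -0.2   6.02] g 0.562 j [-0.18  0.83  1.3  -0.    1.    1.36]
-> (651, 0.5, 150) -88.4 offset [0.0002, -0.1696, 0.0007] yaw 0.0015 dist 0.17 rows 4.1
```

View pics/w7.png

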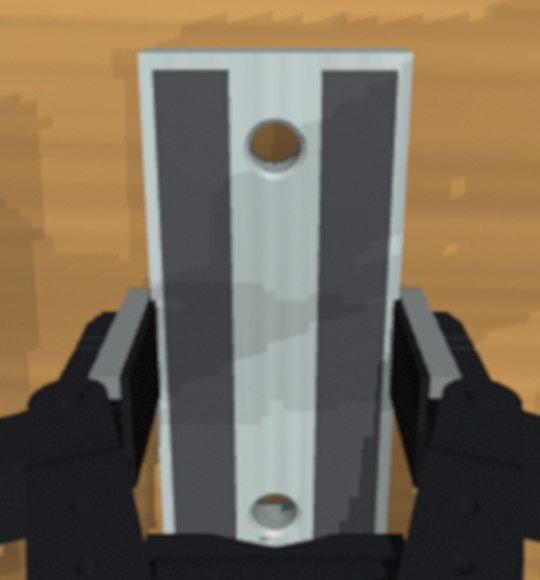

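Request:
jog_arm:
  targets:
    - {"offset":[0,-0.02,0],"yaw":0}
    - {"offset":[0,-0.05,0],"yaw":0}
    - {"offset":[0,-0.09,0],"yaw":0}
    - {"offset":[0,-0.13,0],"yaw":0}
    - {"offset":[0,-0.16,0],"yaw":0}
    - {"offset":[0,-0.16,0],"yaw":0}

```text
time_s: 6.75
eef_pos: [652.8, 0.4, 147.1]
ee_rot: [0.511, -0.504, 0.487, -0.498]
force: [1.4, -0.4, -1.9]
grip_width: 0.562
```

```bash
python3 - <<'E'
from h import *
go((480,130,140),-97.9)
E
```

```text
now [652.76   0.4  147.13] ang -88.31 t 6.75 F [ 1.38 -0.42 -1.87] g 0.562 j [-0.18  0.64  1.18 -0.    1.31  1.36]
-> (480, 130, 140) -97.9 offset [-0.1347, 0.0037, -0.1689] yaw 0.1674 dist 0.216 rows 5.2
```

Request:
jog_arm:
  targets:
    - {"offset":[-0.03,0,-0.04],"yaw":0.08}
    - {"offset":[-0.06,0.001,-0.075],"yaw":0.167}
    - {"offset":[-0.09,0.002,-0.11],"yaw":0.167}
    - {"offset":[-0.12,0.003,-0.15],"yaw":0.167}
    - {"offset":[-0.135,0.004,-0.169],"yaw":0.167}
    - {"offset":[-0.135,0.004,-0.169],"yaw":0.167}
    - {"offset":[-0.135,0.004,-0.169],"yaw":0.167}
    - {"offset":[-0.135,0.004,-0.169],"yaw":0.167}

```text
time_s: 7.42
eef_pos: [480.0, 130.3, 139.2]
ee_rot: [-0.468, 0.461, -0.528, 0.538]
force: [0.1, -0.0, -2.4]
grip_width: 0.56
```

```bash
python3 - <<'E'
from h import *
T,s=pose();print(T)
img,K,W=cap("wrist"); cv2.imwrite("pics/w8.png",img[:,:,::-1])
np.savez("w8.npz",img=img,K=K,W=W,T=T)
E
```

```text
[[ -0.14   0.02   0.99 479.96]
 [ -0.99  -0.    -0.14 130.32]
 [  0.    -1.     0.02 139.19]
 [  0.     0.     0.     1.  ]]
```

View pics/w8.png

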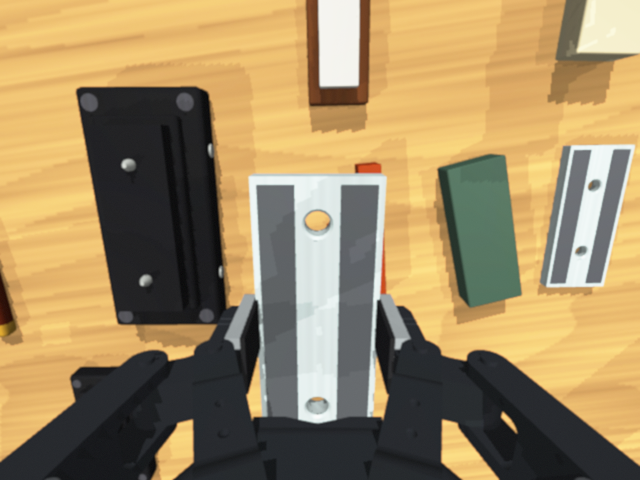

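```bash
cat >> h.py <<'E'
def rot(q): return Ro.from_quat([q[1],q[2],q[3],q[0]]).as_matrix()
def st(pr=True):
    T,s=pose(); a=np.degrees(np.arctan2(T[1,0],T[0,0]))
    tilt=np.degrees([np.arcsin(T[2,2]),np.arcsin(T[2,0])])
    print("t",round(s["time_s"],2),"pos",T[:3,3],"ang",round(a,2),"tilt z,x",tilt,"F",s["force"],"g",round(s["grip_width"],3),"dq",s["dq"])
E
python3 - <<'E'
from h import *
for q in ([0.505,-0.505,0.495,-0.495],[-0.505,0.507,-0.495,0.493],[0.509,-0.506,0.49,-0.495],[.508,-.506,.491,-.494],[.509,-.506,.49,-.495],[.511,-.504,.487,-.498],[-.468,.461,-.528,.538]):
    R=rot(q);print(np.degrees(R[2,[2,0]]))
st()
d=np.load("w8.npz");K,W=d["K"],d["W"]
p=back([[128,164.5],[146,280.5]],60,K,W);print(p,np.linalg.norm(p[1]-p[0]))
img=d["img"]
crop(img,100,140,180,300,"pins.png",5)
E
```

```text
[0. 0.]
[-0.23 -0.  ]
[0.46 0.12]
[0.29 0.06]
[0.46 0.12]
[1.03 0.24]
[0.98 0.1 ]
t 7.47 pos [480.51 129.89 139.26] ang -97.9 tilt z,x [0.99 0.07] F [ 0.44 -0.62 -2.97] g 0.559 dq [-0.01  0.01 -0.01  0.    0.    0.  ]
[[552.66 244.58  60.  ]
 [471.49 254.96  60.  ]] 81.83470756553473
```

View pics/pins.png

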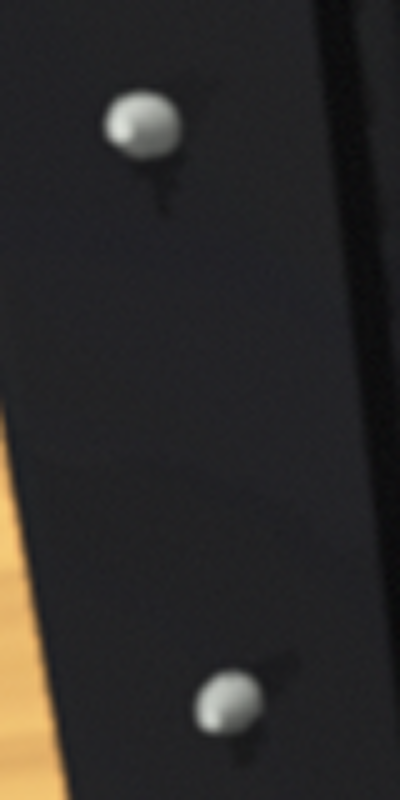

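```bash
python3 - <<'E'
from h import *
d=np.load("w8.npz");K,W=d["K"],d["W"]
for z in (54,55):
    p=back([[128.6,165],[145.8,280.6]],z,K,W);dd=p[0]-p[1];print(p[:,:2],p.mean(0)[:2],np.linalg.norm(dd),np.degrees(np.arctan2(dd[1],dd[0])))
# plate in hand: holes; find hole px -> tool coordinates assuming top face at tool y
T=d["T"];img=d["img"]
Wt=np.linalg.inv(T)@W
# plane: top of plate tool y = yp ; solve so spacing 84
def bt(uv,y):
    uv=np.atleast_2d(uv).astype(float)
    D=np.c_[(uv[:,0]-K[0,2])/K[0,0],-(uv[:,1]-K[1,2])/K[1,1],-np.ones(len(uv))]@Wt[:3,:3].T
    o=Wt[:3,3];return o+D*((y-o[1])/D[:,1])[:,None]
for y in(-35,-32,-30,-28,-25):
    p=bt([[316.8,221.5],[316.9,405.5]],y);print(y,p,np.linalg.norm(p[0]-p[1]))
crop(img,240,165,400,425,"ph.png",3)
E
```

```text
[[552.29 247.4 ]
 [469.4  258.52]] [510.85 252.96] 83.63272412412329 -7.641258987541565
[[552.29 246.88]
 [469.74 257.95]] [511.02 252.42] 83.29179599009808 -7.641258987541573
-35 [[  0.67 -35.    45.16]
 [  0.66 -35.   -34.95]] 80.10956796726707
-32 [[  0.67 -32.    44.42]
 [  0.66 -32.   -37.63]] 82.05016119304678
-30 [[  0.67 -30.    43.92]
 [  0.66 -30.   -39.42]] 83.34389001023321
-28 [[  0.66 -28.    43.42]
 [  0.65 -28.   -41.22]] 84.63761882741969
-25 [[  0.66 -25.    42.67]
 [  0.65 -25.   -43.9 ]] 86.5782120531994
```

View pics/ph.png

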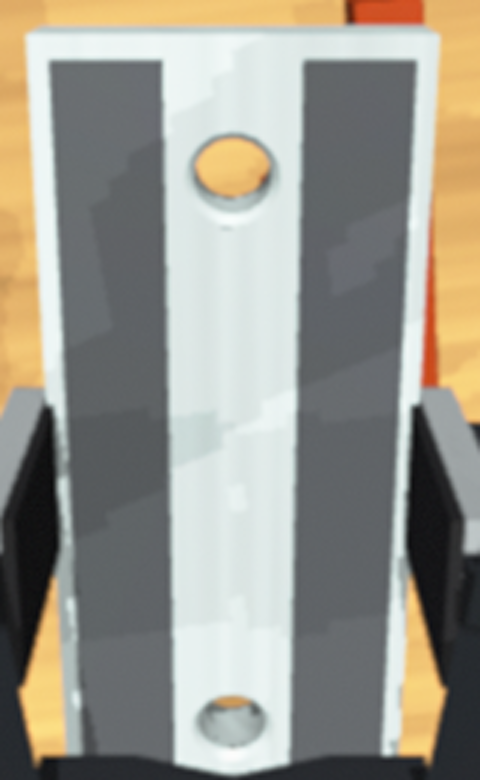

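```bash
python3 - <<'E'
from h import *
st(); go((509.5,253.7,75),-97.7)
E
```

```text
t 7.47 pos [480.51 129.89 139.26] ang -97.9 tilt z,x [0.99 0.07] F [ 0.44 -0.62 -2.97] g 0.559 dq [-0.01  0.01 -0.01  0.    0.    0.  ]
now [480.51 129.89 139.26] ang -97.9 t 7.47 F [ 0.44 -0.62 -2.97] g 0.559 j [ 0.03  0.32  1.7  -0.    1.11  1.74]
-> (509.5, 253.7, 75) -97.7 offset [-0.1267, 0.0643, 0.0106] yaw -0.0034 dist 0.142 rows 3.4
```

Request:
jog_arm:
  targets:
    - {"offset":[-0.03,0.015,0.003],"yaw":-0.003}
    - {"offset":[-0.06,0.03,0.005],"yaw":-0.003}
    - {"offset":[-0.09,0.045,0.008],"yaw":-0.003}
    - {"offset":[-0.115,0.057,0.01],"yaw":-0.003}
    - {"offset":[-0.127,0.064,0.0105],"yaw":-0.003}
    - {"offset":[-0.127,0.064,0.0105],"yaw":-0.003}
    - {"offset":[-0.127,0.064,0.0105],"yaw":-0.003}
    - {"offset":[-0.127,0.064,0.0105],"yaw":-0.003}

```text
time_s: 8.13
eef_pos: [510.0, 252.8, 75.6]
ee_rot: [-0.469, 0.461, -0.528, 0.538]
force: [0.8, 0.3, -3.9]
grip_width: 0.562
```

```bash
python3 - <<'E'
from h import *
st()
img,K,W=cap("wrist"); cv2.imwrite("pics/w9.png",img[:,:,::-1])
go((509.5,253.7,55),-97.7)
E
```

```text
t 8.13 pos [510.   252.82  75.62] ang -97.79 tilt z,x [1.02 0.08] F [ 0.79  0.27 -3.89] g 0.562 dq [-0.   -0.02  0.    0.    0.    0.  ]
now [510.04 252.81  75.89] ang -97.8 t 8.18 F [ 0.6 -0.3 -3.9] g 0.559 j [ 0.26  0.54  1.54 -0.01  1.04  1.97]
-> (509.5, 253.7, 55) -97.7 offset [-0.0008, 0.0209, -0.001] yaw -0.0018 dist 0.021 rows 0.5
```

View pics/w9.png

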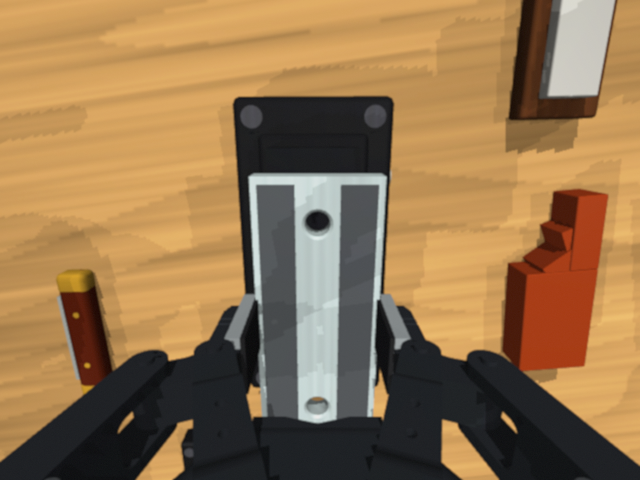

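```bash
python3 - <<'E'
from h import *
img,K,W=cap("wrist"); crop(img,225,85,405,245,"e.png",4.4)
T,s=pose()
c=np.array([511,252.6]);a=np.radians(-7.7)
def loc(uv,z):
    p=back(uv,z,K,W)[:,:2]-c; return p@np.array([[np.cos(a),-np.sin(a)],[np.sin(a),np.cos(a)]])
print(loc([[251,117],[375,117],[236,98],[392,98]],28)); print(loc([[260.5,135],[366,135]],52))
E
```

```text
[[ 83.33  35.44]
 [ 83.18 -32.83]
 [ 93.1   43.06]
 [ 92.92 -41.65]]
[[ 73.63  27.05]
 [ 73.51 -25.03]]
```

View pics/e.png

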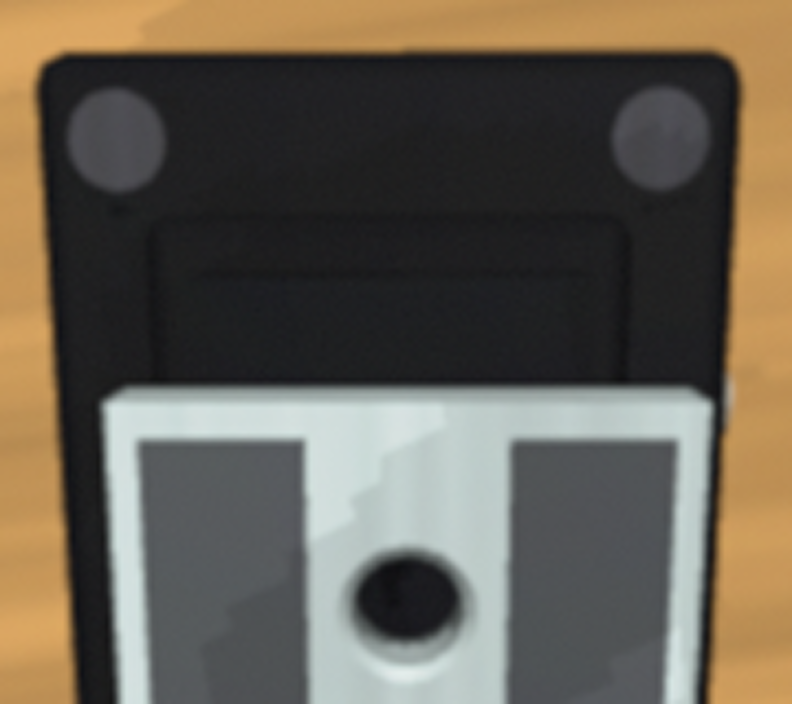

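```bash
python3 - <<'E'
from h import *
st(); go((510.2,254.4,44),-97.8)
E
```

```text
t 8.23 pos [510.   252.91  75.98] ang -97.81 tilt z,x [1.05 0.06] F [-0.19 -0.52 -2.05] g 0.559 dq [ 0.01 -0.   -0.    0.    0.    0.  ]
now [510.   252.91  75.98] ang -97.81 t 8.23 F [-0.19 -0.52 -2.05] g 0.559 j [ 0.26  0.54  1.54 -0.01  1.04  1.97]
-> (510.2, 254.4, 44) -97.8 offset [-0.0015, 0.032, -0.0006] yaw -0.0001 dist 0.032 rows 0.8
```

Request:
jog_arm:
  targets:
    - {"offset":[-0.001,0.01,0],"yaw":0}
    - {"offset":[-0.0015,0.02,-0.0005],"yaw":0}
    - {"offset":[-0.0015,0.028,-0.0005],"yaw":0}
    - {"offset":[-0.0015,0.032,-0.0005],"yaw":0}
    - {"offset":[-0.0015,0.032,-0.0005],"yaw":0}
    - {"offset":[-0.0015,0.032,-0.0005],"yaw":0}

```text
time_s: 8.73
eef_pos: [510.2, 254.3, 43.7]
ee_rot: [-0.469, 0.461, -0.528, 0.538]
force: [0.1, 0.3, -1.7]
grip_width: 0.56
```

```bash
python3 - <<'E'
from h import *
st()
img,K,W=cap("wrist"); crop(img,285,190,350,255,"h1.png",6);crop(img,285,370,350,435,"h2.png",6)
cv2.imwrite("pics/h12.png",np.hstack([cv2.imread("pics/h1.png"),cv2.imread("pics/h2.png")]))
go((509.5,253.7,55),-97.7)
E
```

```text
t 8.73 pos [510.18 254.32  43.7 ] ang -97.8 tilt z,x [1.02 0.07] F [ 0.06  0.31 -1.7 ] g 0.56 dq [-0.   -0.01 -0.01  0.    0.   -0.  ]
now [510.42 254.4   44.08] ang -97.8 t 8.78 F [-0.42 -0.38 -3.44] g 0.563 j [ 0.26  0.59  1.56 -0.01  0.98  1.97]
-> (509.5, 253.7, 55) -97.7 offset [0.0008, -0.0109, -0.0006] yaw -0.0018 dist 0.011 rows 0.3
```

View pics/h12.png

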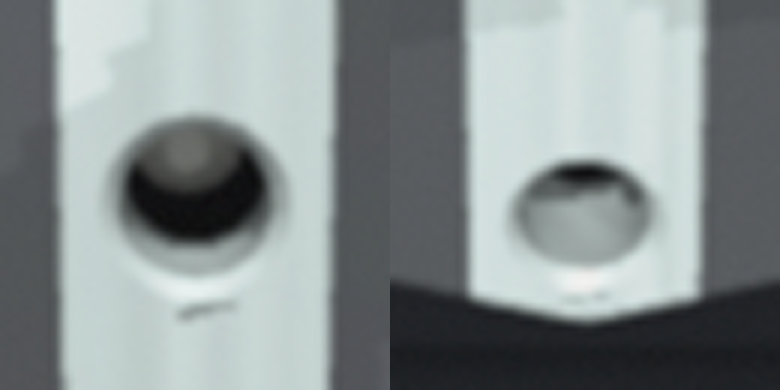

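```bash
python3 - <<'E'
from h import *
T,s=pose(); c=ctrl.capture("wrist");K=c["intrinsics"];W=T@c["mount"]
Ti=np.linalg.inv(T)
# predicted hole centre rim
hole=back([[285+193/6,190+194/6]],T[2,3]+29,K,W)[0]
for z in(57,60):
    p=back([[285+190/6,190+155/6]],z,K,W)[0]
    print(z,p,"hole",hole,"tool diff",(Ti[:3,:3]@(p-hole)))
# where would pin tip appear if aligned
for z in (57,60):
    print(proj([hole[0],hole[1],z],K,W), (proj([hole[0],hole[1],z],K,W)-[285,190])*6)
E
```

```text
57 [551.65 248.16  57.  ] hole [552.54 247.85  73.08] tool diff [-0.2  16.06 -1.22]
60 [552.28 248.07  60.  ] hole [552.54 247.85  73.08] tool diff [-0.2  13.07 -0.53]
[[317.11 213.68]] [[192.68 142.05]]
[[317.12 215.15]] [[192.73 150.91]]
```

Request:
jog_arm:
  targets:
    - {"offset":[0,0.002,-0.0006],"yaw":0}
    - {"offset":[0,0.004,-0.0006],"yaw":0}
    - {"offset":[0,0.006,-0.0006],"yaw":0}
    - {"offset":[0,0.008,-0.0006],"yaw":0}
    - {"offset":[0,0.009,-0.0006],"yaw":0}

```text
time_s: 9.25
eef_pos: [510.0, 254.4, 34.9]
ee_rot: [-0.469, 0.461, -0.528, 0.538]
force: [0.1, 0.9, -2.2]
grip_width: 0.561
```

```bash
python3 - <<'E'
from h import *
st()
E
```

```text
t 9.25 pos [509.95 254.44  34.94] ang -97.8 tilt z,x [1.07 0.06] F [ 0.09  0.86 -2.16] g 0.561 dq [-0.    0.01  0.01 -0.   -0.02  0.  ]
```

Request:
jog_arm:
  targets:
    - {"offset":[0,0.001,0],"yaw":0}
    - {"offset":[0,0.0015,0],"yaw":0}
    - {"offset":[0,0.002,0],"yaw":0}
    - {"offset":[0,0.0025,0],"yaw":0}

```text
time_s: 9.58
eef_pos: [510.0, 254.4, 32.6]
ee_rot: [-0.469, 0.461, -0.528, 0.538]
force: [-0.5, -0.6, 0.0]
grip_width: 0.558
```

```bash
python3 - <<'E'
from h import *
st()
img,K,W=cap("wrist"); crop(img,285,190,350,255,"h1.png",6);crop(img,285,370,350,435,"h2.png",6)
cv2.imwrite("pics/h13.png",np.hstack([cv2.imread("pics/h1.png"),cv2.imread("pics/h2.png")]))
E
```

```text
t 9.58 pos [510.02 254.43  32.55] ang -97.8 tilt z,x [1.07 0.06] F [-0.54 -0.63  0.01] g 0.558 dq [ 0.    0.01  0.   -0.   -0.01 -0.  ]
```

View pics/h13.png

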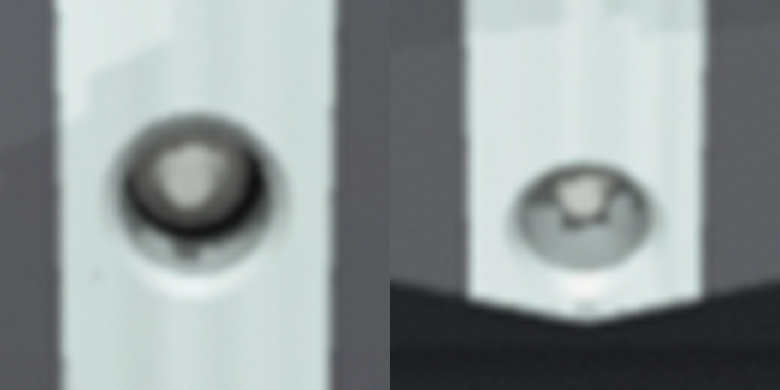

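Both pins sit in the holes: far one at crop (190,175), near one at crop (583,195). I'll keep lowering.

Request:
jog_arm:
  targets:
    - {"offset":[0,0.0008,0],"yaw":0}
    - {"offset":[0,0.0012,0],"yaw":0}
    - {"offset":[0,0.0016,0],"yaw":0}
    - {"offset":[0,0.0018,0],"yaw":0}

```text
time_s: 9.97
eef_pos: [510.1, 254.5, 32.4]
ee_rot: [-0.469, 0.461, -0.527, 0.538]
force: [-7.1, -3.0, 15.7]
grip_width: 0.561
```

```bash
python3 - <<'E'
from h import *
st()
E
```

```text
t 9.97 pos [510.08 254.46  32.37] ang -97.79 tilt z,x [1.09 0.06] F [-7.07 -3.05 15.75] g 0.561 dq [ 0. -0.  0.  0. -0.  0.]
```

Request:
jog_arm:
  targets:
    - {"offset":[0,0,0],"yaw":0}
    - {"offset":[0,0,0],"yaw":0}
    - {"offset":[0,0,0],"yaw":0}
    - {"offset":[0,0,0],"yaw":0}
  fingers: 0.058

```text
time_s: 10.3
eef_pos: [510.2, 254.5, 32.3]
ee_rot: [-0.469, 0.461, -0.527, 0.538]
force: [-0.3, -1.0, 0.3]
grip_width: 0.68
```

```bash
python3 - <<'E'
from h import *
st()
img,K,W=cap("wrist"); cv2.imwrite("pics/w10.png",img[:,:,::-1])
E
```

```text
t 10.3 pos [510.19 254.47  32.35] ang -97.79 tilt z,x [1.1  0.06] F [-0.3  -1.01  0.32] g 0.68 dq [0. 0. 0. 0. 0. 0.]
```

View pics/w10.png

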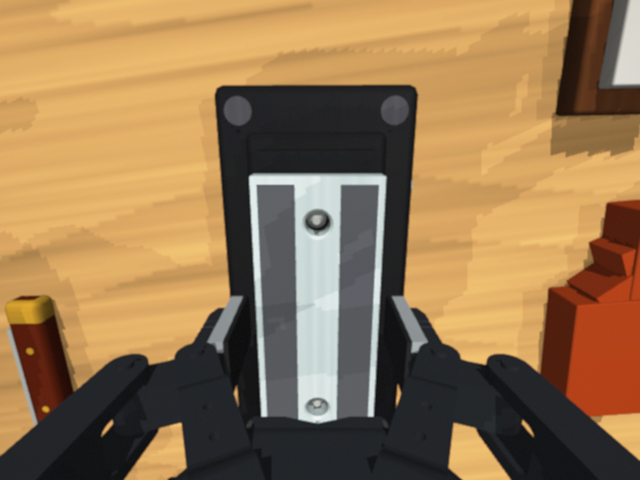

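Request:
jog_arm:
  targets:
    - {"offset":[0,-0.01,0],"yaw":0}
    - {"offset":[0,-0.03,0],"yaw":0}
    - {"offset":[0,-0.06,0],"yaw":0}
    - {"offset":[0,-0.09,0],"yaw":0}
    - {"offset":[0,-0.12,0],"yaw":0}
    - {"offset":[0,-0.13,0],"yaw":0}
    - {"offset":[0,-0.13,0],"yaw":0}
    - {"offset":[0,-0.13,0],"yaw":0}
  fingers: 0.062

```text
time_s: 11.02
eef_pos: [507.5, 254.9, 161.9]
ee_rot: [-0.469, 0.461, -0.527, 0.538]
force: [0.2, -0.1, -0.6]
grip_width: 0.725
```

```bash
python3 - <<'E'
from h import *
st()
img,K,W=cap("wrist"); cv2.imwrite("pics/w11.png",img[:,:,::-1])
for d in ctrl.regions_of("wrist","plate_wide"):
  for z0 in (52,53,55):
    p,r=fitbox(d["region"],[511,253,-.136],120,50,10,K,W,z0)
    print(round(d["score"],2),z0,p[:2],np.degrees(p[2]),"rms",r)
img,K,W=cap("side");crop(img,220,270,350,350,"s11.png",6)
go((459.5,-5.3,100),-82.8)
E
```

```text
t 11.02 pos [507.49 254.86 161.94] ang -97.79 tilt z,x [1.08 0.06] F [ 0.19 -0.14 -0.62] g 0.725 dq [ 0.    0.03  0.03  0.   -0.   -0.  ]
0.89 52 [509.74 253.44] -7.755566155077382 rms 0.4700303802196785
0.89 53 [509.91 253.42] -7.748031057730409 rms 0.5828766504895121
0.89 55 [510.14 253.4 ] -7.7257077105536265 rms 0.9028833329760565
now [507.04 254.71 160.62] ang -97.79 t 11.17 F [ 0.12 -0.11  0.52] g 0.726 j [ 0.26  0.44  1.45 -0.01  1.23  1.97]
-> (459.5, -5.3, 100) -82.8 offset [0.2639, 0.061, -0.0128] yaw -0.2617 dist 0.271 rows 6.5
```

View pics/w11.png

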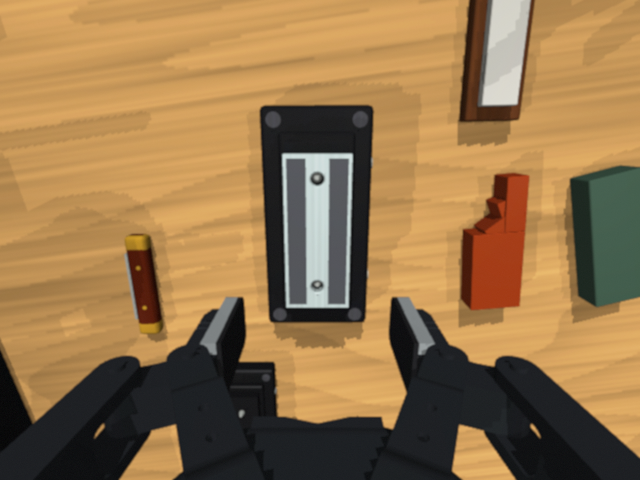

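View pics/s11.png

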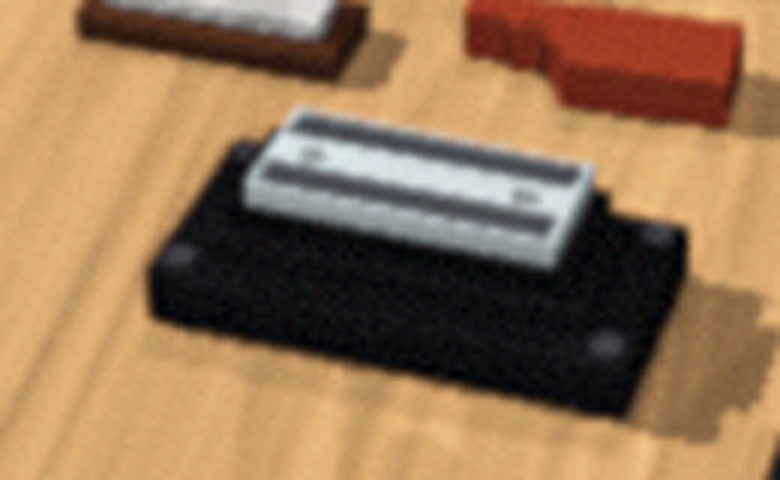

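Request:
jog_arm:
  targets:
    - {"offset":[0.04,0,-0.002],"yaw":-0.1}
    - {"offset":[0.08,0,-0.004],"yaw":-0.2}
    - {"offset":[0.12,0,-0.006],"yaw":-0.26}
    - {"offset":[0.16,0,-0.008],"yaw":-0.26}
    - {"offset":[0.2,0,-0.01],"yaw":-0.26}
    - {"offset":[0.24,0,-0.013],"yaw":-0.26}
    - {"offset":[0.264,0,-0.013],"yaw":-0.26}
    - {"offset":[0.264,0,-0.013],"yaw":-0.26}
    - {"offset":[0.264,0.03,-0.013],"yaw":-0.26}
    - {"offset":[0.264,0.06,-0.013],"yaw":-0.26}

```text
time_s: 12.0
eef_pos: [459.7, -5.6, 100.4]
ee_rot: [0.533, -0.527, 0.462, -0.474]
force: [0.6, -0.3, -0.3]
grip_width: 0.724
```

```bash
python3 - <<'E'
from h import *
st();go((459.5,-5.3,80),-82.8)
E
```

```text
t 12.0 pos [459.75  -5.6  100.41] ang -82.96 tilt z,x [0.99 0.4 ] F [ 0.55 -0.3  -0.35] g 0.724 dq [ 0.01  0.57  0.42 -0.   -0.93  0.  ]
now [459.75  -5.6  100.41] ang -82.96 t 12.0 F [ 0.55 -0.3  -0.35] g 0.724 j [-0.27  0.29  1.85  0.    0.98  1.18]
-> (459.5, -5.3, 80) -82.8 offset [-0.0005, 0.0204, -0.0006] yaw -0.0028 dist 0.02 rows 0.5
```

```bash
python3 - <<'E'
from h import *
ctrl.capture("wrist");ctrl.capture("wrist");st()
img,K,W=cap("wrist"); cv2.imwrite("pics/w12.png",img[:,:,::-1]);st()
for d in ctrl.regions_of("wrist","coarse"):
    p,r=fitbox(d["region"],[459.5,-5.3,.12],120,45,25,K,W)
    print(round(d["score"],2),p[:2],np.degrees(p[2]),"rms",r)
go((459.5,-5.3,80),-82.8)
E
```

```text
t 12.1 pos [456.6   -4.41  97.09] ang -82.9 tilt z,x [0.38 0.16] F [-0.21  0.07 -0.25] g 0.727 dq [ 0.01 -0.07 -0.09 -0.    0.09 -0.  ]
t 12.15 pos [458.09  -4.7   99.56] ang -82.89 tilt z,x [0.6  0.25] F [-0.1   0.92  0.25] g 0.724 dq [ 0.   -0.05 -0.06 -0.    0.02 -0.  ]
0.86 [459.23  -4.92] 7.3753001846445185 rms 0.8396138271903227
0.75 [467.72  98.32] -2.9106502639792766 rms 12.353786854554443
now [459.25  -4.96 101.11] ang -82.87 t 12.2 F [0.27 0.5  0.25] g 0.727 j [-0.27  0.29  1.85  0.    0.99  1.18]
-> (459.5, -5.3, 80) -82.8 offset [0.0003, 0.0211, -0.0001] yaw -0.0013 dist 0.021 rows 0.5
```

View pics/w12.png

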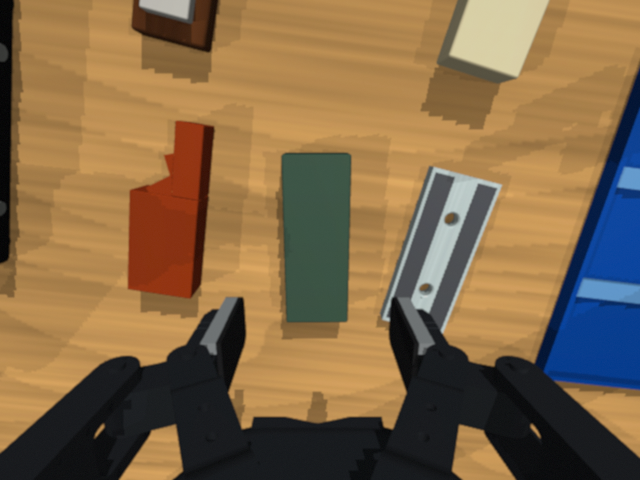

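```bash
python3 - <<'E'
from h import *
st();go((459.3,-5.0,-9),-82.7)
E
```

```text
t 12.2 pos [459.25  -4.96 101.11] ang -82.87 tilt z,x [0.79 0.33] F [0.27 0.5  0.25] g 0.727 dq [ 0.   -0.03 -0.03 -0.    0.   -0.  ]
now [459.25  -4.96 101.11] ang -82.87 t 12.2 F [0.27 0.5  0.25] g 0.727 j [-0.27  0.29  1.85  0.    0.99  1.18]
-> (459.3, -5.0, -9) -82.7 offset [-0.0006, 0.1101, -0.0015] yaw -0.003 dist 0.11 rows 2.6
```

Request:
jog_arm:
  targets:
    - {"offset":[-0.0006,0.03,-0.0005],"yaw":-0.003}
    - {"offset":[-0.0006,0.06,-0.001],"yaw":-0.003}
    - {"offset":[-0.0006,0.08,-0.001],"yaw":-0.003}
    - {"offset":[-0.0006,0.095,-0.0015],"yaw":-0.003}
    - {"offset":[-0.0006,0.105,-0.0015],"yaw":-0.003}
    - {"offset":[-0.0006,0.11,-0.0015],"yaw":-0.003}
    - {"offset":[-0.0006,0.11,-0.0015],"yaw":-0.003}
  fingers: 0.057

```text
time_s: 12.78
eef_pos: [459.7, -5.0, -8.6]
ee_rot: [0.533, -0.528, 0.462, -0.472]
force: [-0.7, -0.1, 0.5]
grip_width: 0.671
```

```bash
python3 - <<'E'
from h import *
st();img,K,W=cap("wrist"); cv2.imwrite("pics/w13.png",img[:,:,::-1])
E
```

```text
t 12.78 pos [459.7   -4.95  -8.64] ang -82.69 tilt z,x [0.81 0.34] F [-0.68 -0.06  0.47] g 0.671 dq [-0.   -0.03 -0.01  0.    0.02 -0.  ]
```

View pics/w13.png

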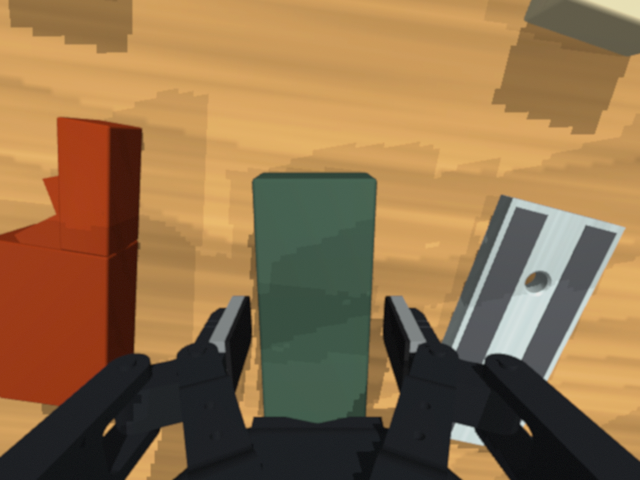

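Request:
jog_arm:
  targets:
    - {"offset":[-0.0005,0,0],"yaw":0}
    - {"offset":[-0.0005,0,0],"yaw":0}
    - {"offset":[-0.0005,0,0],"yaw":0}
    - {"offset":[-0.0005,0,0],"yaw":0}
    - {"offset":[-0.0005,0,0],"yaw":0}
  fingers: 0.03
  grip_force: 70

```text
time_s: 13.25
eef_pos: [460.7, -4.7, -6.6]
ee_rot: [0.534, -0.528, 0.461, -0.473]
force: [-1.9, 0.9, 8.0]
grip_width: 0.505
```

Request:
jog_arm:
  targets:
    - {"offset":[0,-0.01,0],"yaw":0}
    - {"offset":[0,-0.03,0],"yaw":0}
    - {"offset":[0,-0.055,0],"yaw":0}
    - {"offset":[0,-0.08,0],"yaw":0}
    - {"offset":[0,-0.09,0],"yaw":0}
    - {"offset":[0,-0.09,0],"yaw":0}
    - {"offset":[0,-0.09,0],"yaw":0}
    - {"offset":[0,-0.09,0],"yaw":0}

```text
time_s: 13.92
eef_pos: [458.6, -4.1, 82.8]
ee_rot: [0.534, -0.528, 0.462, -0.472]
force: [0.2, -0.5, -3.1]
grip_width: 0.507
```

```bash
python3 - <<'E'
from h import *
st();img,K,W=cap("wrist"); cv2.imwrite("pics/w14.png",img[:,:,::-1]);st()
for d in ctrl.regions_of("wrist","tray"):
    print(d["score"],d["box"])
    ys,xs=np.nonzero(d["region"])
    print(xs.max())
E
```

```text
t 13.92 pos [458.57  -4.07  82.75] ang -82.67 tilt z,x [0.91 0.38] F [ 0.23 -0.52 -3.06] g 0.507 dq [-0.    0.01  0.    0.    0.    0.  ]
t 13.97 pos [458.5   -4.04  82.54] ang -82.68 tilt z,x [0.88 0.37] F [-0.22 -0.52 -3.15] g 0.505 dq [-0.  0. -0. -0.  0. -0.]
0.82 [540.0, 116.4, 640.0, 406.4]
639
```

View pics/w14.png

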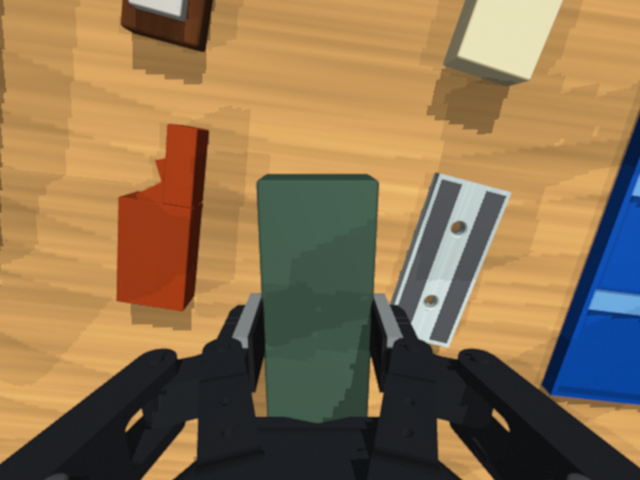

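```bash
python3 - <<'E'
from h import *
# overview pose at w1: TCP(560,-.4,300.2) ang -89 no tilt
T=np.eye(4);a=np.radians(-88.97);x=np.array([np.cos(a),np.sin(a),0]);y=np.array([0,0,-1.]);T[:3,0]=x;T[:3,1]=y;T[:3,2]=np.cross(x,y);T[:3,3]=[560.5,0,299.8]
c=ctrl.capture("wrist");K=c["intrinsics"];W=T@c["mount"]
p=back([[480,158],[602,161],[557,336],[458,333]],12,K,W);print(p);print(p.mean(0),np.linalg.norm(p[0]-p[1]),np.linalg.norm(p[1]-p[2]),np.degrees(np.arctan2(*(p[1]-p[2])[[1,0]])),np.degrees(np.arctan2(*(p[0]-p[3])[[1,0]])))
st();go((573,-276,110),0)
E
```

```text
[[ 608.33 -198.84   12.  ]
 [ 607.36 -348.59   12.  ]
 [ 363.19 -346.48   12.  ]
 [ 365.58 -204.68   12.  ]]
[ 486.11 -274.65   12.  ] 149.7594988186737 244.18474553962434 -0.49530871477222216 1.3783250113113574
t 14.07 pos [458.64  -4.1   82.59] ang -82.68 tilt z,x [0.88 0.37] F [-0.4   0.12 -3.89] g 0.506 dq [ 0. -0. -0. -0.  0. -0.]
now [458.64  -4.1   82.59] ang -82.68 t 14.07 F [-0.4   0.12 -3.89] g 0.506 j [-0.27  0.32  1.87 -0.    0.93  1.18]
-> (573, -276, 110) 0 offset [0.2844, -0.0244, 0.0792] yaw -1.443 dist 0.296 rows 11.5
```

Request:
jog_arm:
  targets:
    - {"offset":[0.03,-0.01,0.008],"yaw":-0.12}
    - {"offset":[0.06,-0.02,0.016],"yaw":-0.24}
    - {"offset":[0.09,-0.025,0.024],"yaw":-0.36}
    - {"offset":[0.12,-0.025,0.032],"yaw":-0.48}
    - {"offset":[0.15,-0.025,0.04],"yaw":-0.6}
    - {"offset":[0.18,-0.025,0.048],"yaw":-0.72}
    - {"offset":[0.2,-0.025,0.056],"yaw":-0.84}
    - {"offset":[0.22,-0.025,0.063],"yaw":-0.96}
    - {"offset":[0.24,-0.025,0.069],"yaw":-1.08}
    - {"offset":[0.26,-0.025,0.075],"yaw":-1.2}
    - {"offset":[0.275,-0.025,0.078],"yaw":-1.32}
    - {"offset":[0.283,-0.025,0.079],"yaw":-1.44}

```text
time_s: 15.07
eef_pos: [572.7, -276.2, 109.2]
ee_rot: [-0.706, 0.708, 0.006, 0.005]
force: [0.7, -0.2, -2.7]
grip_width: 0.501
```

```bash
python3 - <<'E'
from h import *
for i in range(4): ctrl.capture("wrist")
st();img,K,W=cap("wrist"); cv2.imwrite("pics/w15.png",img[:,:,::-1]);st()
np.savez("w15.npz",img=img,K=K,W=W)
E
```

```text
t 15.27 pos [ 572.26 -274.04  109.73] ang -0.4 tilt z,x [-0.18  0.85] F [-0.23 -0.52 -2.56] g 0.506 dq [ 0.01 -0.01  0.01  0.   -0.   -0.  ]
t 15.32 pos [ 572.34 -273.8   110.02] ang -0.35 tilt z,x [-0.19  0.86] F [-0.24  0.52 -3.28] g 0.507 dq [ 0.   -0.01 -0.   -0.   -0.   -0.01]
```

View pics/w15.png

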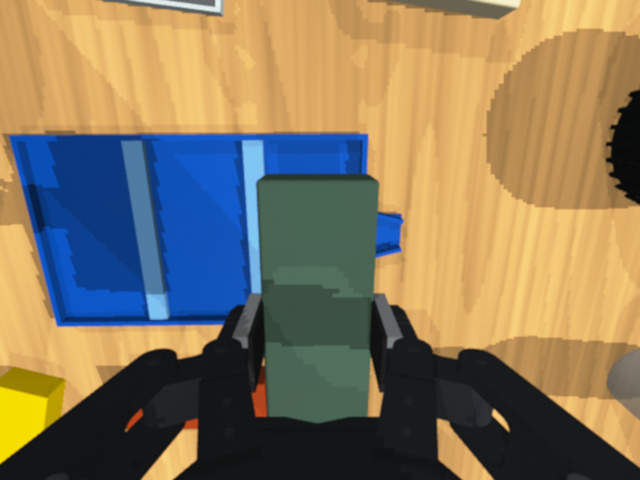

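```bash
python3 - <<'E'
from h import *
d=np.load("w15.npz");K,W=d["K"],d["W"]
p=back([[10.5,136],[368,133.5],[58.5,326]],12,K,W);print(p[:,:2]);
ex=p[1]-p[0];ey=p[0]-p[2];print(np.linalg.norm(ex),np.linalg.norm(ey),np.degrees(np.arctan2(ex[1],ex[0])),np.degrees(np.arctan2(ey[1],ey[0]))-90, "ctr",(p[1]+p[2])/2)
# ribs at z=9: left rib mid ends
q=back([[132,141],[158,319],[253,141]],9,K,W);print(q[:,:2])
# stone in hand in tool frame: long edges top
T,s=pose()
E
```

```text
[[ 365.96 -201.04]
 [ 609.4  -201.25]
 [ 365.76 -347.22]]
243.43582936967246 146.18200502360668 -0.05012447681361426 -0.07758586837118742 ctr [ 487.58 -274.24   12.  ]
[[ 445.96 -205.03]
 [ 444.44 -343.86]
 [ 529.69 -205.68]]
```

```bash
python3 - <<'E'
from h import *
st();go((571,-274.3,2),0)
E
```

```text
t 15.32 pos [ 572.34 -273.8   110.02] ang -0.35 tilt z,x [-0.19  0.86] F [-0.24  0.52 -3.28] g 0.507 dq [ 0.   -0.01 -0.   -0.   -0.   -0.01]
now [ 572.34 -273.8   110.02] ang -0.35 t 15.32 F [-0.24  0.52 -3.28] g 0.507 j [-0.63  0.63  1.29  0.01  1.21 -0.63]
-> (571, -274.3, 2) 0 offset [-0.003, 0.108, -0.0001] yaw -0.0061 dist 0.108 rows 2.6
```

Request:
jog_arm:
  targets:
    - {"offset":[-0.003,0.03,0],"yaw":-0.006}
    - {"offset":[-0.003,0.06,0],"yaw":-0.006}
    - {"offset":[-0.003,0.08,0],"yaw":-0.006}
    - {"offset":[-0.003,0.095,0],"yaw":-0.006}
    - {"offset":[-0.003,0.103,0],"yaw":-0.006}
    - {"offset":[-0.003,0.107,0],"yaw":-0.006}
    - {"offset":[-0.003,0.108,0],"yaw":-0.006}
    - {"offset":[-0.003,0.108,0],"yaw":-0.006}

```text
time_s: 15.98
eef_pos: [571.4, -274.2, 2.8]
ee_rot: [-0.706, 0.709, 0.005, 0.006]
force: [0.1, -0.3, -2.5]
grip_width: 0.503
```

Request:
jog_arm:
  targets:
    - {"offset":[0,0.001,0],"yaw":0}
    - {"offset":[0,0.002,0],"yaw":0}
    - {"offset":[0,0.003,0],"yaw":0}
    - {"offset":[0,0.0035,0],"yaw":0}

```text
time_s: 16.32
eef_pos: [571.5, -274.3, -0.5]
ee_rot: [-0.706, 0.709, 0.006, 0.006]
force: [0.3, -0.7, -3.5]
grip_width: 0.505
```

```bash
python3 - <<'E'
from h import *
st();img,K,W=cap("wrist"); cv2.imwrite("pics/w16.png",img[:,:,::-1])
E
```

```text
t 16.32 pos [ 571.52 -274.31   -0.45] ang -0.04 tilt z,x [-0.26  0.94] F [ 0.3  -0.74 -3.52] g 0.505 dq [ 0.    0.01  0.   -0.   -0.01  0.  ]
```

View pics/w16.png

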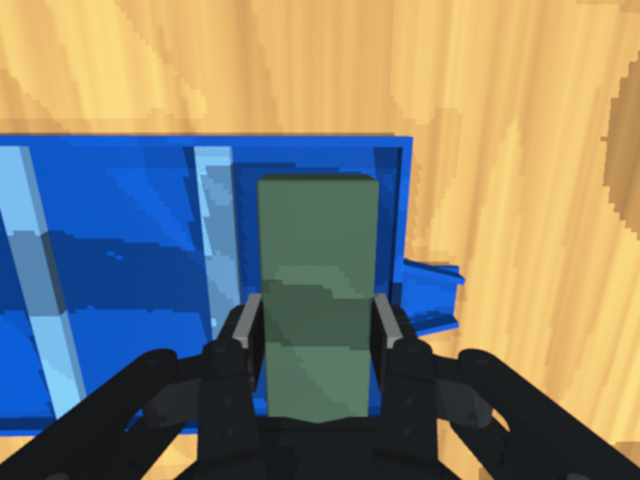

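Centred in the spout bay. Lower gently until contact.

Request:
jog_arm:
  targets:
    - {"offset":[0,0.0005,0],"yaw":0}
    - {"offset":[0,0.001,0],"yaw":0}
    - {"offset":[0,0.0015,0],"yaw":0}
    - {"offset":[0,0.002,0],"yaw":0}

```text
time_s: 16.7
eef_pos: [571.6, -274.6, -2.1]
ee_rot: [-0.705, 0.709, 0.006, 0.006]
force: [-1.9, -1.6, 3.4]
grip_width: 0.501
```

Request:
jog_arm:
  targets:
    - {"offset":[0,0.0005,0],"yaw":0}
    - {"offset":[0,0.001,0],"yaw":0}
    - {"offset":[0,0.0015,0],"yaw":0}

```text
time_s: 16.95
eef_pos: [571.6, -274.7, -2.4]
ee_rot: [-0.705, 0.709, 0.006, 0.006]
force: [-6.0, 1.6, 14.7]
grip_width: 0.502
```

Request:
jog_arm:
  targets:
    - {"offset":[0,0,0],"yaw":0}
    - {"offset":[0,0,0],"yaw":0}
    - {"offset":[0,0,0],"yaw":0}
    - {"offset":[0,0,0],"yaw":0}
  fingers: 0.057

```text
time_s: 17.28
eef_pos: [571.7, -274.7, -2.6]
ee_rot: [-0.705, 0.709, 0.006, 0.006]
force: [-0.3, 1.0, -0.1]
grip_width: 0.669
```

Request:
jog_arm:
  targets:
    - {"offset":[0,-0.01,0],"yaw":0}
    - {"offset":[0,-0.03,0],"yaw":0}
    - {"offset":[0,-0.06,0],"yaw":0}
    - {"offset":[0,-0.1,0],"yaw":0}
    - {"offset":[0,-0.14,0],"yaw":0}
    - {"offset":[0,-0.17,0],"yaw":0}
    - {"offset":[0,-0.17,0],"yaw":0}
    - {"offset":[0,-0.17,0],"yaw":0}
    - {"offset":[0,-0.17,0],"yaw":0}

```text
time_s: 18.03
eef_pos: [568.5, -273.5, 166.7]
ee_rot: [-0.706, 0.709, 0.005, 0.006]
force: [-0.3, 0.7, 0.1]
grip_width: 0.664
```

```bash
python3 - <<'E'
from h import *
ctrl.capture("wrist");st();img,K,W=cap("wrist"); cv2.imwrite("pics/w17.png",img[:,:,::-1])
for n in("coarse","medium","fine"):
  for d in ctrl.regions_of("wrist",n):
    ys,xs=np.nonzero(d["region"]); c=back((xs.mean(),ys.mean()),20,K,W)[0,:2]
    for a0 in (1.57,0.0):
      p,r=fitbox(d["region"],[c[0],c[1],a0],120,45,25,K,W,4 if n=="coarse" else 0)
      if r<2.5: print(n,round(d["score"],2),np.array(d["box"]).round(),p[:2],np.degrees(p[2]),"rms",r)
st()
E
```

```text
t 18.08 pos [ 568.32 -273.43  166.04] ang -0.03 tilt z,x [-0.2   0.83] F [-0.04 -0.04 -0.87] g 0.669 dq [ 0.    0.01  0.   -0.   -0.    0.  ]
coarse 0.66 [294. 151. 347. 293.] [ 571.74 -276.8 ] 89.93915554647552 rms 0.7634548047092359
medium 0.59 [290. 152. 349. 293.] [ 571.8  -277.48] 89.78677959688689 rms 0.6038459638122919
t 18.28 pos [ 568.6  -273.65  166.38] ang -0.03 tilt z,x [-0.23  0.86] F [ 1.25 -0.85 -0.43] g 0.668 dq [ 0.   -0.   -0.01  0.    0.    0.  ]
```

View pics/w17.png

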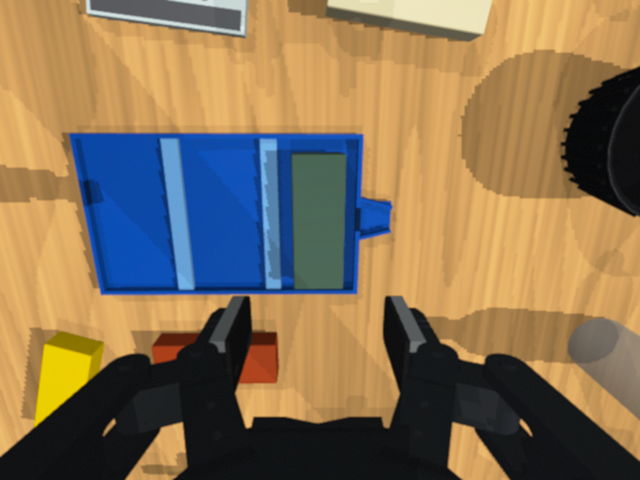

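```bash
python3 - <<'E'
from h import *
go((469,-416,166),-90);go((469,-416,110),-90)
E
```

```text
now [ 568.6  -273.65  166.38] ang -0.03 t 18.28 F [ 1.25 -0.85 -0.43] g 0.668 j [-0.64  0.57  1.23  0.01  1.32 -0.64]
-> (469, -416, 166) -90 offset [-0.0995, -0.0005, -0.1424] yaw 1.5703 dist 0.174 rows 12.6
now [ 568.6  -273.65  166.38] ang -0.03 t 18.28 F [ 1.25 -0.85 -0.43] g 0.668 j [-0.64  0.57  1.23  0.01  1.32 -0.64]
-> (469, -416, 110) -90 offset [-0.1004, 0.0554, -0.1422] yaw 1.5703 dist 0.183 rows 12.6
```

Request:
jog_arm:
  targets:
    - {"offset":[-0.01,0,-0.015],"yaw":0.124}
    - {"offset":[-0.02,0,-0.03],"yaw":0.248}
    - {"offset":[-0.03,0,-0.045],"yaw":0.372}
    - {"offset":[-0.04,0,-0.06],"yaw":0.496}
    - {"offset":[-0.05,0,-0.075],"yaw":0.62}
    - {"offset":[-0.06,0,-0.09],"yaw":0.744}
    - {"offset":[-0.07,0,-0.105],"yaw":0.868}
    - {"offset":[-0.08,0,-0.12],"yaw":0.992}
    - {"offset":[-0.09,0,-0.135],"yaw":1.116}
    - {"offset":[-0.1,0,-0.142],"yaw":1.24}
    - {"offset":[-0.1,0.028,-0.142],"yaw":1.36}
    - {"offset":[-0.1,0.06,-0.142],"yaw":1.48}
  fingers: 0.06

```text
time_s: 19.28
eef_pos: [469.5, -417.3, 106.3]
ee_rot: [0.523, -0.518, 0.472, -0.485]
force: [1.4, -0.5, -0.4]
grip_width: 0.699
```

```bash
python3 - <<'E'
from h import *
ctrl.capture("wrist");ctrl.capture("wrist");
st(); go((469,-416,105),-90)
E
```

```text
t 19.38 pos [ 467.55 -413.79  100.32] ang -84.93 tilt z,x [ 0.53 -0.18] F [ 0.07  0.72 -0.33] g 0.707 dq [ 0.01 -0.06 -0.09 -0.    0.08 -0.15]
now [ 467.55 -413.79  100.32] ang -84.93 t 19.38 F [ 0.07  0.72 -0.33] g 0.707 j [-0.92  0.63  1.32  0.01  1.19  0.56]
-> (469, -416, 105) -90 offset [0.0023, -0.0047, 0.0013] yaw 0.0885 dist 0.005 rows 0.7
```

Request:
jog_arm:
  targets:
    - {"offset":[0.002,0,0.001],"yaw":0.0885}
    - {"offset":[0.002,0,0.001],"yaw":0.0885}
    - {"offset":[0.002,0,0.001],"yaw":0.0885}
    - {"offset":[0.002,0,0.001],"yaw":0.0885}

```text
time_s: 19.72
eef_pos: [469.1, -416.0, 101.6]
ee_rot: [0.504, -0.498, 0.497, -0.501]
force: [0.7, -0.6, 0.3]
grip_width: 0.7
```

```bash
python3 - <<'E'
from h import *
st(); img,K,W=cap("wrist"); cv2.imwrite("pics/w18.png",img[:,:,::-1])
for d in ctrl.regions_of("wrist","medium"):
    ys,xs=np.nonzero(d["region"]); c=back((xs.mean(),ys.mean()),20,K,W)[0,:2]
    p,r=fitbox(d["region"],[c[0],c[1],0],120,45,25,K,W)
    print(round(d["score"],2),np.array(d["box"]).round(),p[:2],np.degrees(p[2]),"rms",r)
st()
E
```

```text
t 19.72 pos [ 469.14 -415.97  101.59] ang -89.76 tilt z,x [ 0.58 -0.14] F [ 0.72 -0.57  0.28] g 0.7 dq [ 0.    0.    0.01  0.   -0.    0.02]
0.77 [291. 371. 404. 429.] [ 382.29 -428.98] 12.294831322791868 rms 15.054260350583572
0.73 [290. 157. 357. 321.] [ 469.7  -419.64] 0.02807554746985941 rms 0.6860516468960378
0.68 [  1.  44. 203. 129.] [ 608.51 -273.56] 0.8089923728708502 rms 35.23436940293909
t 19.82 pos [ 469.01 -415.83  101.25] ang -89.85 tilt z,x [ 0.56 -0.16] F [ 0.03  0.78 -0.53] g 0.704 dq [-0.    0.    0.01 -0.   -0.    0.01]
```

View pics/w18.png

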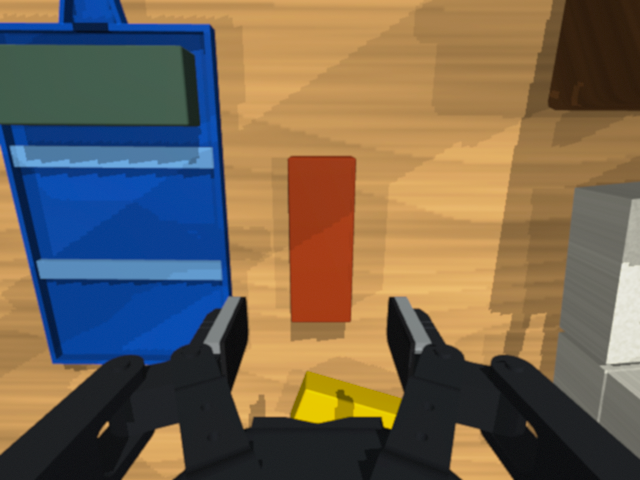

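```bash
python3 - <<'E'
from h import *
go((469.7,-419.3,-8),-90)
E
```

```text
now [ 469.01 -415.83  101.25] ang -89.85 t 19.82 F [ 0.03  0.78 -0.53] g 0.704 j [-0.92  0.63  1.31  0.01  1.19  0.65]
-> (469.7, -419.3, -8) -90 offset [0.0038, 0.1092, -0.0004] yaw 0.0026 dist 0.109 rows 2.6
```

Request:
jog_arm:
  targets:
    - {"offset":[0.004,0.03,0],"yaw":0.003}
    - {"offset":[0.004,0.06,0],"yaw":0.003}
    - {"offset":[0.004,0.08,0],"yaw":0.003}
    - {"offset":[0.004,0.095,0],"yaw":0.003}
    - {"offset":[0.004,0.104,0],"yaw":0.003}
    - {"offset":[0.004,0.109,0],"yaw":0.003}
    - {"offset":[0.004,0.109,0],"yaw":0.003}
  fingers: 0.057

```text
time_s: 20.4
eef_pos: [470.0, -419.4, -8.0]
ee_rot: [0.503, -0.497, 0.498, -0.501]
force: [-0.6, -0.7, 0.2]
grip_width: 0.665
```

```bash
python3 - <<'E'
from h import *
st();img,K,W=cap("wrist"); cv2.imwrite("pics/w19.png",img[:,:,::-1])
E
```

```text
t 20.4 pos [ 470.04 -419.43   -8.03] ang -89.98 tilt z,x [ 0.54 -0.19] F [-0.59 -0.72  0.21] g 0.665 dq [-0.   -0.02 -0.02 -0.    0.02  0.  ]
```

View pics/w19.png

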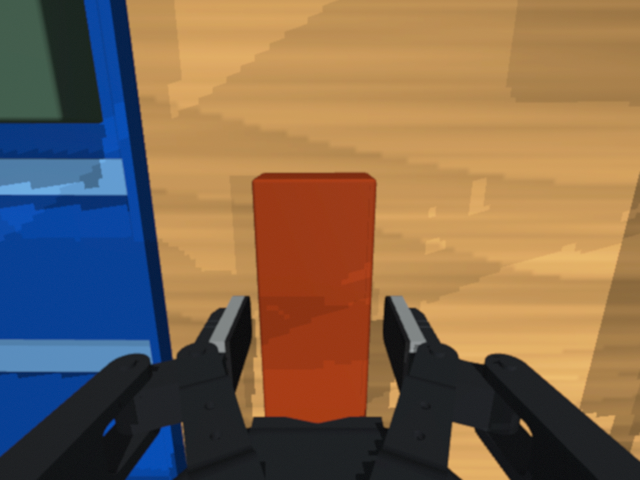

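Request:
jog_arm:
  targets:
    - {"offset":[-0.0005,0,0],"yaw":0}
    - {"offset":[-0.0005,0,0],"yaw":0}
    - {"offset":[-0.0005,0,0],"yaw":0}
    - {"offset":[-0.0005,0,0],"yaw":0}
    - {"offset":[-0.0005,0,0],"yaw":0}
  fingers: 0.03
  grip_force: 70

```text
time_s: 20.87
eef_pos: [470.9, -419.9, -5.5]
ee_rot: [0.503, -0.497, 0.497, -0.503]
force: [-1.8, 0.6, 6.9]
grip_width: 0.503
```

Request:
jog_arm:
  targets:
    - {"offset":[0,-0.01,0],"yaw":0}
    - {"offset":[0,-0.03,0],"yaw":0}
    - {"offset":[0,-0.055,0],"yaw":0}
    - {"offset":[0,-0.08,0],"yaw":0}
    - {"offset":[0,-0.09,0],"yaw":0}
    - {"offset":[0,-0.09,0],"yaw":0}
    - {"offset":[0,-0.09,0],"yaw":0}
    - {"offset":[0,-0.09,0],"yaw":0}

```text
time_s: 21.53
eef_pos: [469.2, -419.2, 82.7]
ee_rot: [0.503, -0.497, 0.498, -0.502]
force: [0.1, 0.7, -2.9]
grip_width: 0.502
```

```bash
python3 - <<'E'
from h import *
ctrl.capture("wrist");st();go((487,-274.3,110),0)
E
```

```text
t 21.58 pos [ 469.24 -419.24   82.63] ang -89.98 tilt z,x [ 0.57 -0.16] F [ 0.67  0.15 -2.74] g 0.501 dq [ 0.    0.   -0.01 -0.    0.    0.  ]
now [ 469.24 -419.24   82.63] ang -89.98 t 21.58 F [ 0.67  0.15 -2.74] g 0.501 j [-0.92  0.66  1.32  0.01  1.16  0.65]
-> (487, -274.3, 110) 0 offset [-0.145, -0.0268, 0.0181] yaw -1.5704 dist 0.149 rows 12.6
```

Request:
jog_arm:
  targets:
    - {"offset":[-0.012,-0.01,0.002],"yaw":-0.124}
    - {"offset":[-0.024,-0.02,0.003],"yaw":-0.248}
    - {"offset":[-0.036,-0.027,0.005],"yaw":-0.372}
    - {"offset":[-0.048,-0.027,0.006],"yaw":-0.496}
    - {"offset":[-0.06,-0.027,0.008],"yaw":-0.62}
    - {"offset":[-0.072,-0.027,0.009],"yaw":-0.744}
    - {"offset":[-0.085,-0.027,0.011],"yaw":-0.868}
    - {"offset":[-0.1,-0.027,0.012],"yaw":-0.992}
    - {"offset":[-0.115,-0.027,0.014],"yaw":-1.116}
    - {"offset":[-0.13,-0.027,0.016],"yaw":-1.24}
    - {"offset":[-0.14,-0.027,0.018],"yaw":-1.364}
    - {"offset":[-0.145,-0.027,0.018],"yaw":-1.488}

```text
time_s: 22.58
eef_pos: [486.8, -272.6, 108.9]
ee_rot: [0.708, -0.705, 0.024, -0.029]
force: [0.6, -0.3, -3.4]
grip_width: 0.505
```

```bash
python3 - <<'E'
from h import *
for i in range(3): ctrl.capture("wrist")
st();go((487,-274.3,3),0)
E
```

```text
t 22.73 pos [ 486.69 -273.91  109.31] ang -4.88 tilt z,x [0.26 0.48] F [-0.02  0.3  -3.04] g 0.507 dq [-0.01  0.   -0.01 -0.    0.    0.04]
now [ 486.69 -273.91  109.31] ang -4.88 t 22.73 F [-0.02  0.3  -3.04] g 0.507 j [-0.73  0.48  1.54  0.01  1.12 -0.65]
-> (487, -274.3, 3) 0 offset [-0.0005, 0.1063, -0.0008] yaw -0.0851 dist 0.106 rows 2.5
```

Request:
jog_arm:
  targets:
    - {"offset":[0,0.02,-0.0005],"yaw":-0.085}
    - {"offset":[0,0.045,-0.0005],"yaw":-0.085}
    - {"offset":[0,0.065,-0.0005],"yaw":-0.085}
    - {"offset":[-0.0005,0.082,-0.0005],"yaw":-0.085}
    - {"offset":[-0.0005,0.094,-0.001],"yaw":-0.085}
    - {"offset":[-0.0005,0.101,-0.001],"yaw":-0.085}
    - {"offset":[-0.0005,0.105,-0.001],"yaw":-0.085}
    - {"offset":[-0.0005,0.106,-0.001],"yaw":-0.085}
    - {"offset":[-0.0005,0.106,-0.001],"yaw":-0.085}

```text
time_s: 23.48
eef_pos: [487.3, -274.8, 3.8]
ee_rot: [0.708, -0.706, -0.003, -0.004]
force: [-0.0, -0.4, -2.8]
grip_width: 0.506
```

```bash
python3 - <<'E'
from h import *
st();img,K,W=cap("wrist"); cv2.imwrite("pics/w20.png",img[:,:,::-1])
E
```

```text
t 23.48 pos [ 487.29 -274.84    3.77] ang -0.05 tilt z,x [0.18 0.53] F [-0.02 -0.36 -2.79] g 0.506 dq [ 0.   -0.01 -0.01  0.    0.   -0.  ]
```

View pics/w20.png

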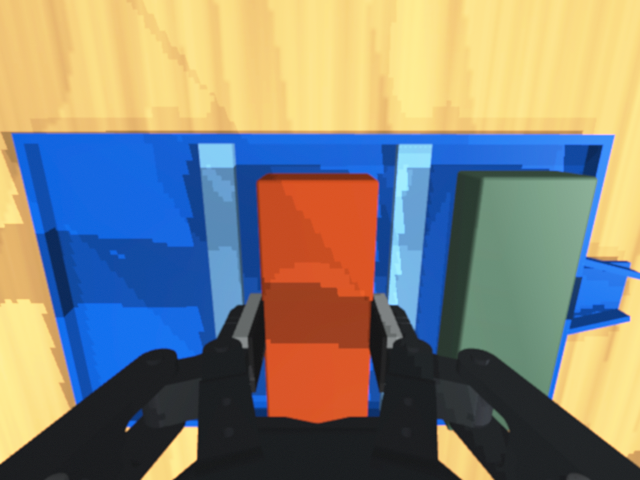

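Request:
jog_arm:
  targets:
    - {"offset":[0,0.001,0],"yaw":0}
    - {"offset":[0,0.002,0],"yaw":0}
    - {"offset":[0,0.003,0],"yaw":0}
    - {"offset":[0,0.004,0],"yaw":0}
    - {"offset":[0,0.0045,0],"yaw":0}

```text
time_s: 23.95
eef_pos: [487.4, -274.8, -0.5]
ee_rot: [0.708, -0.706, -0.003, -0.004]
force: [0.4, 0.8, -3.1]
grip_width: 0.5
```

Request:
jog_arm:
  targets:
    - {"offset":[0,0.0005,0],"yaw":0}
    - {"offset":[0,0.001,0],"yaw":0}
    - {"offset":[0,0.0015,0],"yaw":0}

```text
time_s: 24.2
eef_pos: [487.5, -275.0, -1.4]
ee_rot: [0.708, -0.706, -0.003, -0.004]
force: [-3.8, 1.8, 9.6]
grip_width: 0.504
```

Contact; release, and rise.

Request:
jog_arm:
  targets:
    - {"offset":[0,0,0],"yaw":0}
    - {"offset":[0,0,0],"yaw":0}
    - {"offset":[0,0,0],"yaw":0}
    - {"offset":[0,0,0],"yaw":0}
  fingers: 0.057

```text
time_s: 24.53
eef_pos: [487.6, -275.0, -1.3]
ee_rot: [0.708, -0.706, -0.003, -0.004]
force: [-0.2, 0.2, 1.3]
grip_width: 0.672
```

Request:
jog_arm:
  targets:
    - {"offset":[0,-0.01,0],"yaw":0}
    - {"offset":[0,-0.03,0],"yaw":0}
    - {"offset":[0,-0.06,0],"yaw":0}
    - {"offset":[0,-0.1,0],"yaw":0}
    - {"offset":[0,-0.14,0],"yaw":0}
    - {"offset":[0,-0.17,0],"yaw":0}
    - {"offset":[0,-0.17,0],"yaw":0}
    - {"offset":[0,-0.17,0],"yaw":0}
    - {"offset":[0,-0.17,0],"yaw":0}

```text
time_s: 25.28
eef_pos: [485.5, -275.1, 168.2]
ee_rot: [0.708, -0.706, -0.003, -0.003]
force: [-0.2, -0.4, -0.1]
grip_width: 0.668
```

```bash
python3 - <<'E'
from h import *
ctrl.capture("wrist");st();img,K,W=cap("wrist"); cv2.imwrite("pics/w21.png",img[:,:,::-1])
st();go((638.5,-98.9,166),-98.7);go((638.5,-98.9,100),-98.7)
E
```

```text
t 25.33 pos [ 485.4  -275.01  167.58] ang -0.03 tilt z,x [0.23 0.47] F [-0.1   0.42 -0.31] g 0.668 dq [ 0.    0.01  0.   -0.    0.    0.  ]
t 25.38 pos [ 485.41 -275.02  167.41] ang -0.03 tilt z,x [0.24 0.45] F [-0.1   0.59  0.04] g 0.664 dq [-0.  0. -0. -0. -0.  0.]
now [ 485.41 -275.02  167.41] ang -0.03 t 25.38 F [-0.1   0.59  0.04] g 0.664 j [-0.73  0.42  1.47  0.01  1.25 -0.73]
-> (638.5, -98.9, 166) -98.7 offset [0.153, 0.0034, 0.1762] yaw 1.7221 dist 0.233 rows 13.8
now [ 485.41 -275.02  167.41] ang -0.03 t 25.38 F [-0.1   0.59  0.04] g 0.664 j [-0.73  0.42  1.47  0.01  1.25 -0.73]
-> (638.5, -98.9, 100) -98.7 offset [0.1525, 0.0694, 0.1759] yaw 1.7221 dist 0.243 rows 13.8
```

View pics/w21.png

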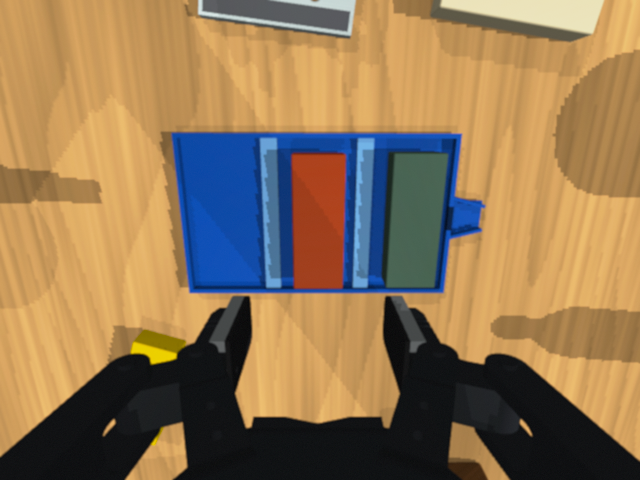

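Request:
jog_arm:
  targets:
    - {"offset":[0.013,0,0.015],"yaw":0.124}
    - {"offset":[0.026,0,0.03],"yaw":0.248}
    - {"offset":[0.039,0,0.045],"yaw":0.372}
    - {"offset":[0.052,0,0.06],"yaw":0.496}
    - {"offset":[0.065,0,0.075],"yaw":0.62}
    - {"offset":[0.078,0,0.09],"yaw":0.744}
    - {"offset":[0.091,0,0.105],"yaw":0.868}
    - {"offset":[0.104,0,0.12],"yaw":0.992}
    - {"offset":[0.117,0,0.135],"yaw":1.116}
    - {"offset":[0.13,0,0.15],"yaw":1.24}
    - {"offset":[0.143,0.028,0.165],"yaw":1.364}
    - {"offset":[0.153,0.06,0.176],"yaw":1.488}

```text
time_s: 26.38
eef_pos: [640.4, -97.8, 109.3]
ee_rot: [0.522, -0.515, 0.478, -0.482]
force: [0.3, -0.1, 0.2]
grip_width: 0.667
```

```bash
python3 - <<'E'
from h import *
ctrl.capture("wrist");ctrl.capture("wrist");
st(); go((638.5,-98.9,105),-98.7)
E
```

```text
t 26.48 pos [636.85 -96.2  102.62] ang -85.34 tilt z,x [-0.12 -0.48] F [ 0.14 -0.3  -0.06] g 0.664 dq [-0.04 -0.08 -0.05 -0.01  0.06 -0.19]
now [636.85 -96.2  102.62] ang -85.34 t 26.48 F [ 0.14 -0.3  -0.06] g 0.664 j [-0.33  0.67  1.24  0.01  1.24  1.15]
-> (638.5, -98.9, 105) -98.7 offset [0.0028, -0.0024, 0.0014] yaw 0.2332 dist 0.004 rows 1.9
```

Request:
jog_arm:
  targets:
    - {"offset":[0.003,0,0.001],"yaw":0.12}
    - {"offset":[0.003,0,0.001],"yaw":0.233}
    - {"offset":[0.003,0,0.001],"yaw":0.233}
    - {"offset":[0.003,0,0.001],"yaw":0.233}
    - {"offset":[0.003,0,0.001],"yaw":0.233}
    - {"offset":[0.003,0,0.001],"yaw":0.233}

```text
time_s: 26.98
eef_pos: [638.1, -99.4, 103.1]
ee_rot: [0.463, -0.46, 0.538, -0.533]
force: [1.0, -0.4, -0.6]
grip_width: 0.666
```

```bash
python3 - <<'E'
from h import *
st(); img,K,W=cap("wrist"); cv2.imwrite("pics/w22.png",img[:,:,::-1])
for d in ctrl.regions_of("wrist","fine"):
    ys,xs=np.nonzero(d["region"]); c=back((xs.mean(),ys.mean()),20,K,W)[0,:2]
    p,r=fitbox(d["region"],[c[0],c[1],-.15],120,45,25,K,W)
    print(round(d["score"],2),np.array(d["box"]).round(),p[:2],np.degrees(p[2]),"rms",r)
st();go((638.8,-99,-8),-98.7)
E
```

```text
t 26.98 pos [638.1  -99.37 103.07] ang -98.53 tilt z,x [-0.19 -0.44] F [ 1.   -0.37 -0.62] g 0.666 dq [ 0.    0.    0.   -0.   -0.    0.01]
0.74 [283. 154. 352. 320.] [639.68 -98.87] -8.665838234207278 rms 0.6188877221295989
t 27.08 pos [638.08 -99.21 102.85] ang -98.59 tilt z,x [-0.21 -0.44] F [ 0.76 -0.48 -0.69] g 0.667 dq [-0.    0.    0.    0.   -0.    0.01]
now [638.08 -99.21 102.85] ang -98.59 t 27.08 F [ 0.76 -0.48 -0.69] g 0.667 j [-0.34  0.67  1.23  0.01  1.24  1.38]
-> (638.8, -99, -8) -98.7 offset [0.0005, 0.1108, 0.0011] yaw 0.0019 dist 0.111 rows 2.7
```

View pics/w22.png

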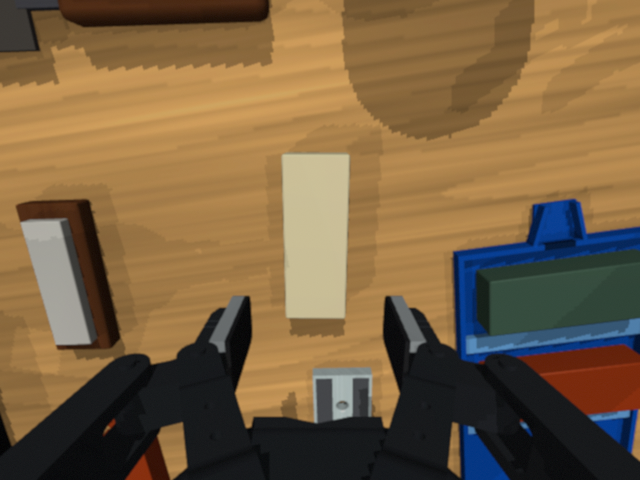

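Request:
jog_arm:
  targets:
    - {"offset":[0,0.03,0.001],"yaw":0.002}
    - {"offset":[0,0.06,0.0015],"yaw":0.002}
    - {"offset":[0,0.08,0.0015],"yaw":0.002}
    - {"offset":[0,0.096,0.0015],"yaw":0.002}
    - {"offset":[0,0.106,0.0015],"yaw":0.002}
    - {"offset":[0,0.111,0.0015],"yaw":0.002}
    - {"offset":[0,0.111,0.0015],"yaw":0.002}

```text
time_s: 27.67
eef_pos: [639.1, -98.5, -8.6]
ee_rot: [0.462, -0.46, 0.539, -0.533]
force: [-0.4, 0.3, 0.2]
grip_width: 0.665
```

```bash
python3 - <<'E'
from h import *
st();img,K,W=cap("wrist"); cv2.imwrite("pics/w23.png",img[:,:,::-1])
E
```

```text
t 27.67 pos [639.06 -98.5   -8.63] ang -98.68 tilt z,x [-0.26 -0.45] F [-0.41  0.29  0.19] g 0.665 dq [ 0.   -0.03 -0.02 -0.    0.02  0.  ]
```

View pics/w23.png

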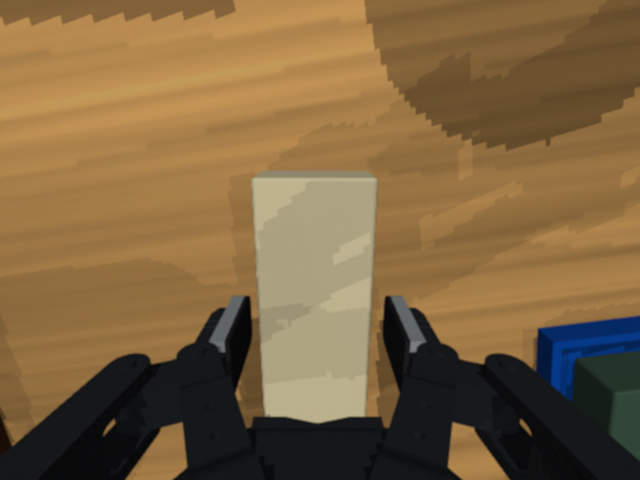

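Request:
jog_arm:
  targets:
    - {"offset":[-0.0005,0,0],"yaw":0}
    - {"offset":[-0.0005,0,0],"yaw":0}
    - {"offset":[-0.0005,0,0],"yaw":0}
    - {"offset":[-0.0005,0,0],"yaw":0}
    - {"offset":[-0.0005,0,0],"yaw":0}
  fingers: 0.03
  grip_force: 70

```text
time_s: 28.13
eef_pos: [640.5, -98.4, -5.9]
ee_rot: [0.463, -0.459, 0.538, -0.535]
force: [-1.1, 0.5, 6.4]
grip_width: 0.503
```

Request:
jog_arm:
  targets:
    - {"offset":[0,-0.01,0],"yaw":0}
    - {"offset":[0,-0.03,0],"yaw":0}
    - {"offset":[0,-0.055,0],"yaw":0}
    - {"offset":[0,-0.08,0],"yaw":0}
    - {"offset":[0,-0.105,0],"yaw":0}
    - {"offset":[0,-0.11,0],"yaw":0}
    - {"offset":[0,-0.11,0],"yaw":0}
    - {"offset":[0,-0.11,0],"yaw":0}

```text
time_s: 28.8
eef_pos: [639.8, -99.0, 102.9]
ee_rot: [0.462, -0.459, 0.539, -0.534]
force: [-0.9, 0.1, -3.7]
grip_width: 0.505
```

```bash
python3 - <<'E'
from h import *
ctrl.capture("wrist");ctrl.capture("wrist");st();go((403.5,-274.3,120),0)
E
```

```text
t 28.9 pos [639.53 -98.88 102.02] ang -98.67 tilt z,x [-0.22 -0.44] F [ 0.23  0.05 -4.79] g 0.508 dq [ 0.    0.   -0.01  0.    0.    0.  ]
now [639.53 -98.88 102.02] ang -98.67 t 28.9 F [ 0.23  0.05 -4.79] g 0.508 j [-0.34  0.68  1.23  0.01  1.24  1.38]
-> (403.5, -274.3, 120) 0 offset [0.2088, -0.0188, -0.207] yaw -1.7221 dist 0.295 rows 13.8
```

Request:
jog_arm:
  targets:
    - {"offset":[0.018,-0.006,-0.018],"yaw":-0.124}
    - {"offset":[0.036,-0.012,-0.036],"yaw":-0.248}
    - {"offset":[0.054,-0.018,-0.054],"yaw":-0.372}
    - {"offset":[0.072,-0.019,-0.072],"yaw":-0.496}
    - {"offset":[0.09,-0.019,-0.09],"yaw":-0.62}
    - {"offset":[0.108,-0.019,-0.108],"yaw":-0.744}
    - {"offset":[0.126,-0.019,-0.126],"yaw":-0.868}
    - {"offset":[0.144,-0.019,-0.144],"yaw":-0.992}
    - {"offset":[0.162,-0.019,-0.162],"yaw":-1.116}
    - {"offset":[0.18,-0.019,-0.18],"yaw":-1.24}
    - {"offset":[0.197,-0.019,-0.196],"yaw":-1.364}
    - {"offset":[0.209,-0.019,-0.207],"yaw":-1.488}

```text
time_s: 29.9
eef_pos: [401.6, -275.0, 119.1]
ee_rot: [0.706, -0.699, 0.083, -0.079]
force: [-0.2, 0.2, -3.4]
grip_width: 0.504
```

```bash
python3 - <<'E'
from h import *
for i in range(4): ctrl.capture("wrist")
st();go((403.5,-274.3,4),0)
E
```

```text
t 30.1 pos [ 403.26 -274.19  119.48] ang -13.6 tilt z,x [ 0.48 -0.32] F [ 0.25 -0.22 -3.64] g 0.5 dq [ 0.02  0.   -0.01 -0.    0.    0.01]
now [ 403.26 -274.19  119.48] ang -13.6 t 30.1 F [ 0.25 -0.22 -3.64] g 0.5 j [-0.84  0.34  1.73  0.    1.08 -0.6 ]
-> (403.5, -274.3, 4) 0 offset [0.0009, 0.1155, -0.001] yaw -0.2374 dist 0.115 rows 2.8
```

Request:
jog_arm:
  targets:
    - {"offset":[0,0.01,0],"yaw":-0.12}
    - {"offset":[0,0.035,0],"yaw":-0.237}
    - {"offset":[0,0.06,-0.0005],"yaw":-0.237}
    - {"offset":[0.0005,0.08,-0.0005],"yaw":-0.237}
    - {"offset":[0.001,0.096,-0.001],"yaw":-0.237}
    - {"offset":[0.001,0.106,-0.001],"yaw":-0.237}
    - {"offset":[0.001,0.112,-0.001],"yaw":-0.237}
    - {"offset":[0.001,0.115,-0.001],"yaw":-0.237}
    - {"offset":[0.001,0.115,-0.001],"yaw":-0.237}

```text
time_s: 30.85
eef_pos: [403.8, -274.1, 4.4]
ee_rot: [0.71, -0.704, 0.001, 0.001]
force: [-1.1, -0.4, -3.8]
grip_width: 0.503
```

```bash
python3 - <<'E'
from h import *
st();img,K,W=cap("wrist"); cv2.imwrite("pics/w24.png",img[:,:,::-1])
E
```

```text
t 30.85 pos [ 403.83 -274.15    4.41] ang -0.04 tilt z,x [ 0.55 -0.2 ] F [-1.08 -0.4  -3.8 ] g 0.503 dq [-0.   -0.02 -0.01  0.    0.01 -0.  ]
```

View pics/w24.png

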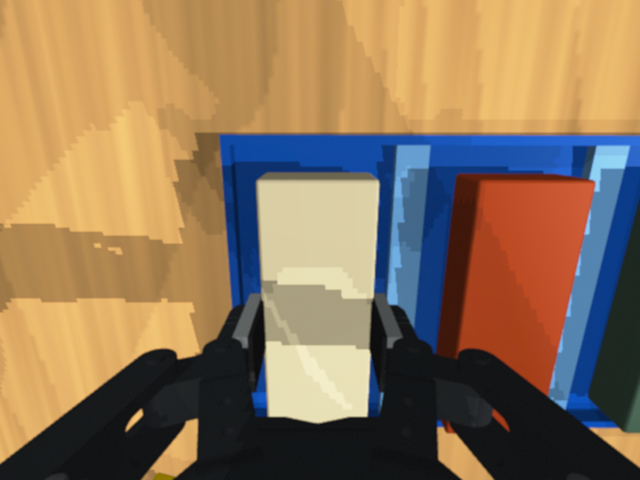

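Request:
jog_arm:
  targets:
    - {"offset":[0,0.001,0],"yaw":0}
    - {"offset":[0,0.002,0],"yaw":0}
    - {"offset":[0,0.003,0],"yaw":0}
    - {"offset":[0,0.004,0],"yaw":0}
    - {"offset":[0,0.0048,0],"yaw":0}

```text
time_s: 31.32
eef_pos: [404.0, -274.4, 0.1]
ee_rot: [0.71, -0.704, 0.001, 0.001]
force: [-0.5, -0.2, -2.8]
grip_width: 0.5
```

Request:
jog_arm:
  targets:
    - {"offset":[0,0.0005,0],"yaw":0}
    - {"offset":[0,0.001,0],"yaw":0}
    - {"offset":[0,0.0015,0],"yaw":0}

```text
time_s: 31.57
eef_pos: [404.0, -274.4, -1.4]
ee_rot: [0.71, -0.704, 0.001, 0.001]
force: [0.5, 0.4, -1.2]
grip_width: 0.504
```

Request:
jog_arm:
  targets:
    - {"offset":[0,0.0005,0],"yaw":0}
    - {"offset":[0,0.001,0],"yaw":0}
    - {"offset":[0,0.0012,0],"yaw":0}

```text
time_s: 31.82
eef_pos: [404.0, -274.3, -1.9]
ee_rot: [0.71, -0.704, 0.001, 0.001]
force: [-2.4, 3.4, 10.6]
grip_width: 0.503
```

Request:
jog_arm:
  targets:
    - {"offset":[0,0,0],"yaw":0}
    - {"offset":[0,0,0],"yaw":0}
    - {"offset":[0,0,0],"yaw":0}
    - {"offset":[0,0,0],"yaw":0}
  fingers: 0.057

```text
time_s: 32.15
eef_pos: [404.1, -274.5, -1.9]
ee_rot: [0.71, -0.704, 0.001, 0.001]
force: [0.5, -0.2, 0.4]
grip_width: 0.675
```

Request:
jog_arm:
  targets:
    - {"offset":[0,-0.01,0],"yaw":0}
    - {"offset":[0,-0.03,0],"yaw":0}
    - {"offset":[0,-0.06,0],"yaw":0}
    - {"offset":[0,-0.1,0],"yaw":0}
    - {"offset":[0.04,-0.14,0],"yaw":0}
    - {"offset":[0.08,-0.18,0],"yaw":0}
    - {"offset":[0.08,-0.21,0],"yaw":0}
    - {"offset":[0.08,-0.22,0],"yaw":0}
    - {"offset":[0.08,-0.22,0],"yaw":0}
    - {"offset":[0.08,-0.22,0],"yaw":0}
    - {"offset":[0.08,-0.22,0],"yaw":0}

```text
time_s: 33.07
eef_pos: [484.1, -276.0, 217.2]
ee_rot: [0.71, -0.704, 0.002, 0.001]
force: [-0.3, 0.4, 0.4]
grip_width: 0.669
```

```bash
python3 - <<'E'
from h import *
ctrl.capture("wrist");st();img,K,W=cap("wrist"); cv2.imwrite("pics/w25.png",img[:,:,::-1])
for n in("coarse","medium","fine"):
  for d in ctrl.regions_of("wrist",n):
    ys,xs=np.nonzero(d["region"]); c=back((xs.mean(),ys.mean()),20,K,W)[0,:2]
    p,r=fitbox(d["region"],[c[0],c[1],1.57],120,45,25,K,W,4)
    print(n,round(d["score"],2),np.array(d["box"]).round(),p[:2],np.degrees(p[2]),"rms",r)
img,K,W=cap("top"); crop(img,140,140,500,360,"topend.png",2.2)
img,K,W=cap("side"); crop(img,170,150,420,400,"sideend.png",2.4)
st()
E
```

```text
t 33.12 pos [ 483.95 -276.05  216.9 ] ang -0.06 tilt z,x [ 0.57 -0.25] F [-0.01 -0.28 -1.31] g 0.668 dq [-0.    0.01  0.   -0.    0.   -0.  ]
coarse 0.77 [379. 146. 436. 269.] [ 571.61 -276.48] 89.89952264182982 rms 0.5801437841977747
medium 0.94 [147. 308. 206. 366.] [ 336.71 -396.28] 57.899622670533844 rms 6.975620159710209
medium 0.82 [300. 150. 346. 270.] [ 487.89 -277.59] 89.8744644929656 rms 0.37744416306718825
fine 0.58 [213. 148. 268. 269.] [ 405.11 -276.29] 90.13926435763167 rms 0.5153383578380891
fine 0.23 [221.   3. 354.  53.] [ 460.36 -105.89] 167.21652039621526 rms 9.915765258181167
t 33.42 pos [ 484.47 -276.37  217.55] ang -0.05 tilt z,x [ 0.51 -0.18] F [-0.16  0.02 -0.  ] g 0.666 dq [-0.  0. -0. -0.  0. -0.]
```

View pics/w25.png

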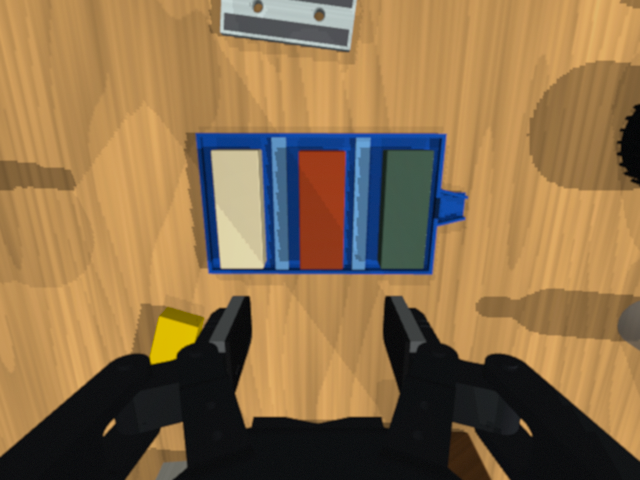

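View pics/topend.png

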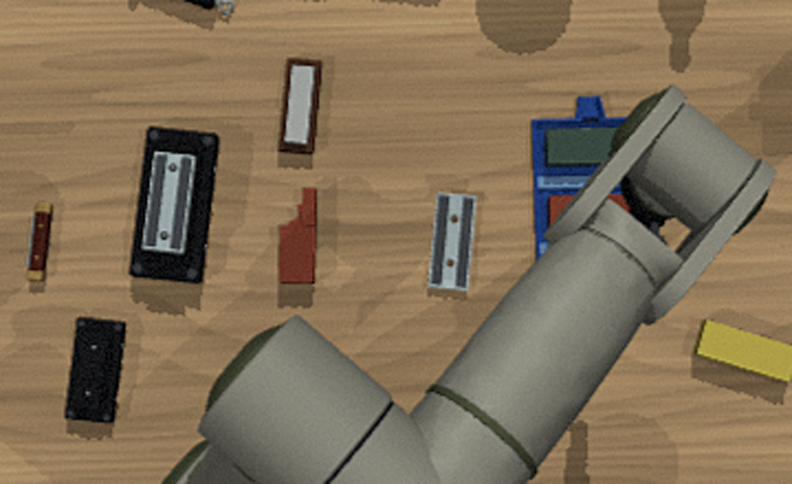

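View pics/sideend.png

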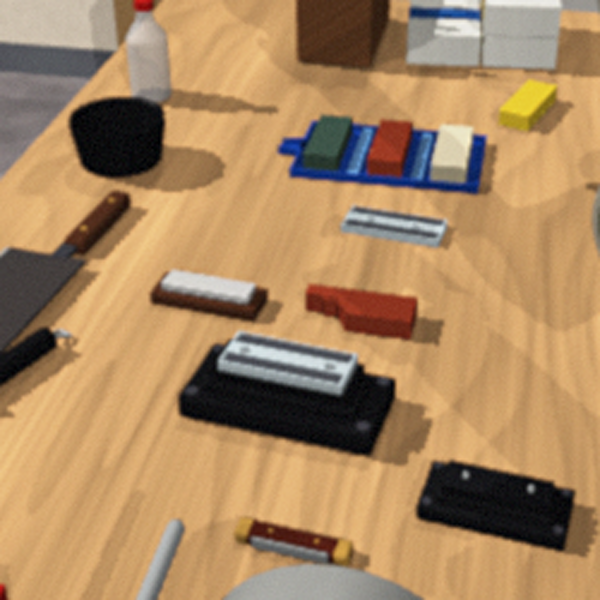

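```bash
python3 -c "
from h import *
st();print(ctrl.finish_job())"
```

```text
t 33.42 pos [ 484.47 -276.37  217.55] ang -0.05 tilt z,x [ 0.51 -0.18] F [-0.16  0.02 -0.  ] g 0.666 dq [-0.  0. -0. -0.  0. -0.]
the job is handed in; nothing more can be done
None
```

The job is done and handed in at 33.4 s on the robot's clock, with the gripper raised clear of everything.

- **Plate:** The plate with its holes 84 mm apart (measured 85) is on the large black stand. The tool was 52.0 mm higher at contact than when it gripped the plate on the bench, which is the seat height. Both pins show inside the holes, and the best outline fit was at that same height.
- **Stones:** I lowered each stone until it just touched (10–15 N) before letting go. The last wrist picture shows all three along the tray's width, each within about 3.5 mm of its bay centre:

| Stone | Bay | Bay centre (x, y, mm) | Measured (x, y, mm) |
|---|---|---|---|
| Coarse | Spout end | 571.5, −274.3 | 571.6, −276.5 |
| Medium | Middle | 487.5, −274.3 | 487.9, −277.6 |
| Fine | Closed end | 403.5, −274.3 | 405.1, −276.3 |

- **Left alone:** In the last top and side pictures, the broken stone, hone, knife, other plate and yellow block appear where they started, with the other plate flat on the bench.
- **Disagreements:** The fingertips turned out to be about 20 mm behind the reported tool point, not 17 mm ahead. I set the grasp heights from the pictures and contact forces instead. The tool also picked up a tilt of up to about 1° from chaining moves, which did not visibly affect the placements.

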